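# Put the pipettes away on the carousel and the tip box in its nest

### The arm

A 6-joint arm with a two-finger parallel gripper is mounted at the origin on the work surface. World frame = base frame: x ahead of the robot, y to its left, z up, the work surface at z = 0. Lengths are in m, angles in rad, forces in N, time in s.
With the tool pointing down it reaches from about 0.25 to 0.775 m from the base axis. Payload 4 kg.
Tool frame: the origin (TCP) lies at the very end of the fingers, on their centre line; the grasp point (between the pads) lies 19 mm behind it; z points along the fingers, y is the line along which they close (so a half turn about z gives the same grasp; the last joint's range is limited). The gripper opens to 94 mm and grips with 3 to 60 N. Pads are 16 mm wide; open, the fingers measure 119 mm over their backs; the gripper's body (75 mm by 177 mm) begins 78 mm behind the grasp point.
Start: joints at [-1.302, 0.087, 1.371, -0, 1.684, -0.103], TCP at [0.2, -0.512, 0.206] pointing down, gripper open.
Joint ranges: [-3.1, 3.1], [-0.76, 2.03], [0.27, 2.55], [-1.08, 4.22], [0.17, 2.65], [-2.57, 2.57]. Speed limits (rad/s): [2.79, 2.79, 3.14, 3.14, 3.14, 3.14].

### API

Orientations are given as [roll, pitch, yaw] about the fixed x, y, z axes, in that order (R = Rz(yaw) Ry(pitch) Rx(roll)).
In Python, from bench import robot gives the robot as it stands. The module is installed in compiled form; this text tells all that it offers.
- The arm moves only by the tool move_arm, never from a script. Its argument "deltas" is one flat list of numbers, 7 for each row, row after row: the turn, a rotation vector about the tool's x, y, z in rad, then the shift along the tool's x, y, z in cm, then the closure, from -1 (fully open) to 1 (shut). A call has 1 to 8 rows; each row is the pose to reach, as a shift and turn from the pose commanded when the call began, along the tool's axes at that moment; what a row does not reach only later rows make up. A row lasts 1/10 s, in which the tool goes at most 50 mm and 8.59 degrees, less where a joint would pass 70% of its speed; a pose out of reach is approached as far as the arm can. A call with a gripper value outside its range is refused whole. The fingers move at their own pace and stop on an object; the grip force is fixed at half the most. Time passes only in rows, so rows that repeat a pose let the fingers close. It gives the time, the measured TCP pose, the force, the opening and the grip force at its end, in the units of the state.
- robot.get_obs(): the state, without advancing time (a new reading comes with each control period).
- robot.snapshot(name): name is "scene" or "top"; returns a dict with "image" (400x640x3 uint8, red, green, blue), "depth" (400x640 float32, m along the optical axis (not along the pixel's ray), 0 where there is no reading), "fov_y" (degrees; the focal length in pixels is half the picture's height over the tangent of half this angle, whatever the lens; pixels are square), "cx", "cy" (the principal point, pixels), "origin" and "orientation" of the camera in the world. Camera axes: x right, y up, looking along -z (the intrinsics and any distortion apply to the point x, -y, -z); pixel columns grow to the right and rows downward; lengths in m; the calibration is good to about 2 mm. A picture is of the moment at which its call begins.
- robot.close_job(): hands the job in; it is judged then, once.
The state is a dict: "time": time; "joint_positions": joint angles; "qvel": joint speeds; "joint_torque": joint torques, N m; "tool_pos": TCP position; "ee_rot": TCP orientation; "wrist_force": force on the tool from outside, world axes, zero at the start; "wrist_torque": the same for the moment, N m; "width": finger opening in m; "finger_force": force on a finger pad.
Only numpy, scipy, OpenCV 4.12 (cv2) and the standard library are available. Lean on these libraries where they do the work, as an engineer would, in place of code of your own. Each camera call takes 0.05 s, during which the arm holds its last target. There are 200 camera calls.

### The job

Tidy the lab bench: hang every pipette from the drying rack by its collar on a free fork of the carousel, one per fork, turning the carousel by its orange knob so that a free fork stands in the loading slot each time, and seat the tip box flat and square in its nest, in whichever order you like. Do not let a pipette fall over, and leave the amber bottle and the jar where they are.

Things in the scene. Friction and masses are not known exactly. Their poses are not given: they have to be found in the camera images.
- carousel: fixed part of the pipette carousel: white round base 190 mm across, 14 mm high, rear post 143 to 157 mm along +x, and a clear canopy plate (z 197 to 202 mm) over x -95 to 157, y -125 to 125 mm, but for the loading slot (see slot). Origin on the rotor's axis at bench level; -x points out of the slot, roughly to the robot. The rotor's forks turn below the canopy.
- slot (a point): point in the canopy's loading slot where the presented fork's seat should stand: 100 mm from the axis towards the carousel's -x, z = 130 mm. The slot, edged in orange, is open outwards (-x): y -78 to 78 mm, from x = -30 mm of the carousel's frame outwards. Only here can a pipette be brought onto a fork.
- rotor (a joint): rotor angle in rad, growing anticlockwise seen from above; range -6.2 to 6.2. Turns about the carousel's axis against light friction (0.05 N m) and stays where left. Six forks, every 1.047 rad: at 0 a parked pipette (permanent part of the rotor) faces straight out of the slot, and the fork next to it anticlockwise is taken by another parked one; the other four forks a, b, c, d are free.
- knob (a point): grip point of the orange knob above the canopy, on the rotor's axis: an upright bar 60 mm long, 16 mm thick and 40 mm high (z 210 to 250 mm, this point at 235 mm), turning with the rotor. The bar's length is along this point's x axis, its thickness along y.
- fork_a (a point): seat of free fork a (2.094 rad anticlockwise of parked fork 0), on the rotor 100 mm from its axis, z = 130 mm, atop and midway between two prongs: 9 mm wide, 8 mm thick, 20 mm apart, ending 127 mm from the axis in lips 6 mm high (inner face 21 mm outside the seat). Hub disc of radius 62 mm inside. Hang: shank in between the prongs, collar dropped behind the lips.
- fork_b (a point): seat of free fork b (3.142 rad anticlockwise of parked fork 0), on the rotor 100 mm from its axis, z = 130 mm, atop and midway between two prongs: 9 mm wide, 8 mm thick, 20 mm apart, ending 127 mm from the axis in lips 6 mm high (inner face 21 mm outside the seat). Hub disc of radius 62 mm inside. Hang: shank in between the prongs, collar dropped behind the lips.
- fork_c (a point): seat of free fork c (4.189 rad anticlockwise of parked fork 0), on the rotor 100 mm from its axis, z = 130 mm, atop and midway between two prongs: 9 mm wide, 8 mm thick, 20 mm apart, ending 127 mm from the axis in lips 6 mm high (inner face 21 mm outside the seat). Hub disc of radius 62 mm inside. Hang: shank in between the prongs, collar dropped behind the lips.
- fork_d (a point): seat of free fork d (5.236 rad anticlockwise of parked fork 0), on the rotor 100 mm from its axis, z = 130 mm, atop and midway between two prongs: 9 mm wide, 8 mm thick, 20 mm apart, ending 127 mm from the axis in lips 6 mm high (inner face 21 mm outside the seat). Hub disc of radius 62 mm inside. Hang: shank in between the prongs, collar dropped behind the lips.
- rack: white drying rack, fixed block 150 mm (x) by 150 mm (y) by 60 mm high with four square holes 18 mm wide and 50 mm deep, at x = +-42.5, y = +-42.5 mm. Origin centre of underside. The pipettes to be put away stand here; a hole may be empty.
- pip_blue: loose pipette with a blue band, 120 g, 160 mm long, upright in the rack at the start; absent in some runs. Origin at its tip, z along it towards the button. Shank 14 mm across (band 19 mm) up to 100 mm, round collar 34 mm across from 100 to 108 mm, then the dark teal handle to hold it by, 22 mm (x) by 26 mm (y), from 108 to 152 mm, and a white button to 160 mm.
- pip_yellow: loose pipette with a yellow band, 120 g, 160 mm long, upright in the rack at the start; absent in some runs. Origin at its tip, z along it towards the button. Shank 14 mm across (band 19 mm) up to 100 mm, round collar 34 mm across from 100 to 108 mm, then the dark teal handle to hold it by, 22 mm (x) by 26 mm (y), from 108 to 152 mm, and a white button to 160 mm.
- pip_white: loose pipette with a white band, 120 g, 160 mm long, upright in the rack at the start; absent in some runs. Origin at its tip, z along it towards the button. Shank 14 mm across (band 19 mm) up to 100 mm, round collar 34 mm across from 100 to 108 mm, then the dark teal handle to hold it by, 22 mm (x) by 26 mm (y), from 108 to 152 mm, and a white button to 160 mm.
- pip_orange: loose pipette with a orange band, 120 g, 160 mm long, upright in the rack at the start; absent in some runs. Origin at its tip, z along it towards the button. Shank 14 mm across (band 19 mm) up to 100 mm, round collar 34 mm across from 100 to 108 mm, then the dark teal handle to hold it by, 22 mm (x) by 26 mm (y), from 108 to 152 mm, and a white button to 160 mm.
- collar_blue (a point): centre of the underside of the blue pipette's collar (on its axis, 100 mm from the tip); lies on the fork's seat point when hung.
- collar_yellow (a point): centre of the underside of the yellow pipette's collar (on its axis, 100 mm from the tip); lies on the fork's seat point when hung.
- collar_white (a point): centre of the underside of the white pipette's collar (on its axis, 100 mm from the tip); lies on the fork's seat point when hung.
- collar_orange (a point): centre of the underside of the orange pipette's collar (on its axis, 100 mm from the tip); lies on the fork's seat point when hung.
- tip_box: tip box, loose, 130 to 250 g: blue base and clear lid, 64 mm (x) by 104 mm (y) by 66 mm high (the lid, from 36 mm up, is 62 mm by 102 mm). Origin centre of the underside.
- nest: the tip box's nest, fixed: 89 mm (x) by 129 mm (y), floor 10 mm thick, grey rim walls 10 mm thick rising 16 mm above the floor. Pocket 69 mm (x) by 109 mm (y) inside: 2.5 mm play on each side. The box fits either way round. Origin centre of underside.
- nest_floor (a point): centre of the nest's pocket floor, z = 10 mm.
- amber_bottle: bystander: amber reagent bottle, 80 mm in diameter, about 190 mm high, loose; origin centre of the underside.
- jar: bystander: glass jar with orange cap, 64 mm in diameter, 85 mm high, loose; origin centre of the underside.
Mind the look-alikes: they are no part of the job. What is shaped like the pip_yellow but green or pink is not meant.

How it is judged:
At the end, for the whole second after the job is handed in: Each pipette present hangs on a free fork: collar within 12 mm sideways and 4 mm in height of the seat, upright within 0.15 rad, still; the tip box is within 6 mm of the nest's centre, at most 3 mm above its floor, level within 0.05 and square within 0.09 rad, still; rotor at rest (((horizontal distance between collar_blue and fork_a below 0.012 m and z of collar_blue in the frame of fork_a between -0.004 and 0.004 m) or (horizontal distance between collar_blue and fork_b below 0.012 m and z of collar_blue in the frame of fork_b between -0.004 and 0.004 m) or (horizontal distance between collar_blue and fork_c below 0.012 m and z of collar_blue in the frame of fork_c between -0.004 and 0.004 m) or (horizontal distance between collar_blue and fork_d below 0.012 m and z of collar_blue in the frame of fork_d between -0.004 and 0.004 m)) and angle between each of pip_blue, pip_yellow, pip_white, pip_orange's own z axis and vertical below 0.15 rad and linear speed of each of pip_blue, pip_yellow, pip_white, pip_orange below 0.03 m/s and ((horizontal distance between collar_yellow and fork_a below 0.012 m and z of collar_yellow in the frame of fork_a between -0.004 and 0.004 m) or (horizontal distance between collar_yellow and fork_b below 0.012 m and z of collar_yellow in the frame of fork_b between -0.004 and 0.004 m) or (horizontal distance between collar_yellow and fork_c below 0.012 m and z of collar_yellow in the frame of fork_c between -0.004 and 0.004 m) or (horizontal distance between collar_yellow and fork_d below 0.012 m and z of collar_yellow in the frame of fork_d between -0.004 and 0.004 m)) and ((horizontal distance between collar_white and fork_a below 0.012 m and z of collar_white in the frame of fork_a between -0.004 and 0.004 m) or (horizontal distance between collar_white and fork_b below 0.012 m and z of collar_white in the frame of fork_b between -0.004 and 0.004 m) or (horizontal distance between collar_white and fork_c below 0.012 m and z of collar_white in the frame of fork_c between -0.004 and 0.004 m) or (horizontal distance between collar_white and fork_d below 0.012 m and z of collar_white in the frame of fork_d between -0.004 and 0.004 m)) and ((horizontal distance between collar_orange and fork_a below 0.012 m and z of collar_orange in the frame of fork_a between -0.004 and 0.004 m) or (horizontal distance between collar_orange and fork_b below 0.012 m and z of collar_orange in the frame of fork_b between -0.004 and 0.004 m) or (horizontal distance between collar_orange and fork_c below 0.012 m and z of collar_orange in the frame of fork_c between -0.004 and 0.004 m) or (horizontal distance between collar_orange and fork_d below 0.012 m and z of collar_orange in the frame of fork_d between -0.004 and 0.004 m)) and horizontal distance between tip_box and nest_floor below 0.006 m and z of tip_box in the frame of nest_floor below 0.003 m and angle between tip_box's own z axis and vertical below 0.05 rad and angle between the x axis of tip_box and the x axis of nest, either way round below 0.09 rad and linear speed of tip_box below 0.02 m/s and velocity of joint rotor between -0.05 and 0.05 rad/s); the robot touches nothing.
It fails at once if the amber bottle was moved by more than 30 mm (distance of amber_bottle from where it was at the start of the episode above 0.03 m).
It fails at once if the jar was moved by more than 30 mm (distance of jar from where it was at the start of the episode above 0.03 m).
It fails at once if a pipette fell over (angle between any of pip_blue, pip_yellow, pip_white, pip_orange's own z axis and vertical above 1 rad).
Of pip_blue, pip_yellow, pip_white, pip_orange only 3 to 4 are there at a start; the rules pass over those that are not, and their reading is None.
At some moment in a run one of tip_box may be knocked a few centimetres aside while the robot is not near it.
It also fails if it takes over 210 s, if anything falls off the work surface, if the arm or the gripper's body presses on something with over 40 N, if the wrist force passes 120 N, or if a joint passes its speed limit or range.

## Working session

There is one attempt and no reset: what is moved stays moved. The work goes in short steps, Python scripts to look and compute and a tool call to move; the robot and the scene stay as the last step left them, time stands still between calls to the robot, and variables do not carry over. Pictures are saved under pics/ and viewed, at most 14 in all, crops included, and the job is handed in when it is done.

Besides the shell and the picture viewer there is one more tool, called after "Request:" by a JSON object that holds its "name" and its "arguments". move_arm: Moves the arm, as the interface text tells. Its arguments: {"type":"object","properties":{"deltas":{"type":"array","items":{"type":"number"}}},"required":["deltas"]}

```bash
mkdir -p pics
cat > h.py <<'E'
import numpy as np, cv2
from scipy.spatial.transform import Rotation as R
from bench import robot
def snap(n,fn=None):
    s=robot.snapshot(n)
    if fn: cv2.imwrite('pics/'+fn,s['image'][:,:,::-1])
    return s
def cam(s):
    f=200/np.tan(np.radians(s['fov_y'])/2)
    o=np.array(s['orientation']); M=R.from_euler('xyz',o).as_matrix() if o.size==3 else (o if o.shape==(3,3) else None)
    return f,M,np.array(s['origin'])
def ray(s,u,v):
    f,M,o=cam(s); d=M@np.array([(u-s['cx'])/f,-(v-s['cy'])/f,-1]); return o,d
def onplane(s,u,v,z):
    o,d=ray(s,u,v); return o+d*(z-o[2])/d[2]
def dep(s,u,v):
    o,d=ray(s,u,v); return o+d*float(s['depth'][int(v),int(u)])
def cloud(s):
    f,M,o=cam(s); v,u=np.mgrid[:400,:640]; D=s['depth']
    P=np.stack([(u-s['cx'])/f*D,-(v-s['cy'])/f*D,-D],-1)@M.T+o
    P[D==0]=np.nan; return P
E
python3 - <<'E'
from h import *
for n in('scene','top'):
    s=snap(n,n+'0.png'); print(n,{k:v for k,v in s.items() if k not in('image','depth')})
print(robot.get_obs())
E
```

```text
scene {'fov_y': 46.75757872910025, 'cx': 329.73143051696985, 'cy': 204.85215529245835, 'origin': array([1.14215401, 0.67572284, 0.91239494]), 'orientation': array([8.27241694e-01, 2.01358106e-03, 2.34468117e+00])}
top {'fov_y': 45.940871678807625, 'cx': 325.0516002243964, 'cy': 207.90114327302683, 'origin': array([0.40738765, 0.06073817, 1.35251942]), 'orientation': array([ 0.13317803,  0.01996807, -1.59309732])}
{'time': 0.1, 'joint_positions': array([-1.30210300e+00,  8.78863711e-02,  1.37206732e+00, -1.50644317e-05,
        1.68359774e+00, -1.03080415e-01]), 'qvel': array([-6.21163843e-04, -2.31311788e-03, -6.18549911e-03, -1.31616930e-04,
        8.81562184e-07, -3.98277609e-04]), 'joint_torque': array([ 3.30292190e-03, -3.41250730e+01, -3.03301442e+01,  7.21360627e-02,
        3.03547585e-02, -9.88072975e-05]), 'tool_pos': array([ 0.19966972, -0.51195833,  0.2044365 ]), 'ee_rot': array([-3.13964273e+00, -1.86662344e-04,  3.71771882e-01]), 'wrist_force': array([ 0.31860184,  0.39257269, -1.15292454]), 'wrist_torque': array([-0.03462394,  0.03419499,  0.02330011]), 'finger_force': 0.0, 'width': 0.09405108159026677}
```

View pics/scene0.png

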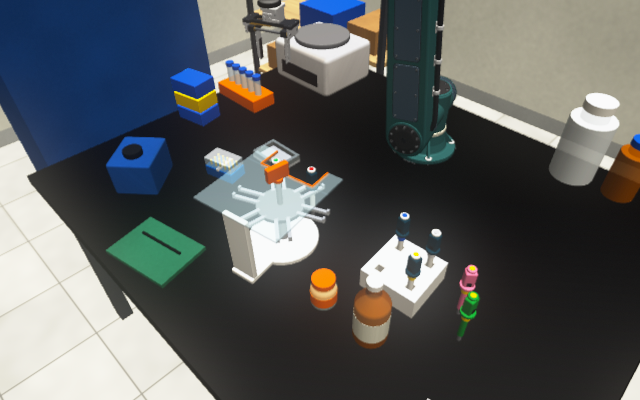

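View pics/top0.png

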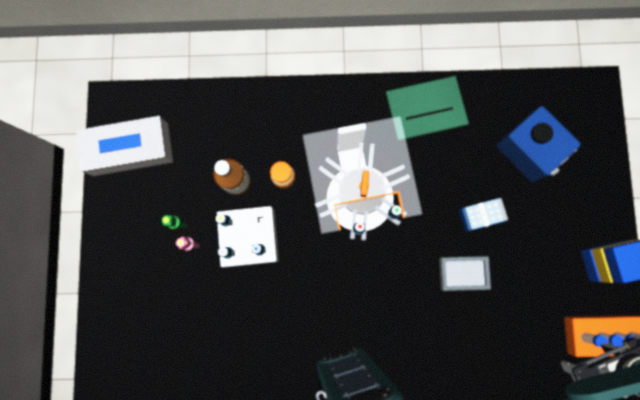

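The scene view shows the rack at (405,270) with three pipettes (404,218), (435,235) and (414,258). The green and pink look-alikes are at (470,300). The carousel is at (280,210), the tip box at (222,163) and the nest at (277,155). In the top view the rack is at (247,237), the carousel at (360,197), the tip box at (485,214) and the nest at (466,273). Next: measure, and take one enlarged crop.

Run:
```python
from h import *
t=snap('top'); s=snap('scene')
a=cv2.resize(s['image'][195:320,345:495],(600,500),interpolation=3)
b=cv2.resize(t['image'][110:245,290:430],(519,500),interpolation=3)
cv2.imwrite('pics/c1.png',cv2.resize(np.hstack([a,b]),(800,357))[:,:,::-1])
P=cloud(t);Q=cloud(s)
np.savez('d0.npz',P=P,Q=Q,ti=t['image'],si=s['image'])
for n,u,v in [('bench',150,330),('rack',240,232),('nestfloor',466,273),('box',485,214),('knob',365,182),('cap',282,174),('bottle',222,168),('p1',223,218),('p2',226,252),('p3',257,249),('canopy',320,150),('parked0',360,228),('parked1',398,211)]:
    print('top',n,(u,v),P[v,u].round(4))
for n,u,v in [('bench',300,330),('box',222,160),('knob',276,170),('cap',323,278),('p1',404,216),('p2',434,233),('p3',415,255)]:
    print('scene',n,(u,v),Q[v,u].round(4))
def rect(P,x0,x1,y0,y1,z0,z1,n):
    m=(P[...,0]>x0)&(P[...,0]<x1)&(P[...,1]>y0)&(P[...,1]<y1)&(P[...,2]>z0)&(P[...,2]<z1)
    p=P[m]; r=cv2.minAreaRect((p[:,:2]*1000).astype(np.float32)); print(n,m.sum(),np.round(r[0],1),np.round(r[1],1),round(r[2],2),'z',np.median(p[:,2]).round(4))
def around(P,u,v,r,z0,z1,n):
    c=P[v,u]; rect(P,c[0]-r,c[0]+r,c[1]-r,c[1]+r,z0,z1,n)
around(P,247,237,.13,.05,.07,'rack')
around(P,485,214,.09,.055,.075,'box')
around(P,466,273,.1,.018,.035,'nest rim')
around(P,466,273,.05,.004,.014,'nest floor')
around(P,365,182,.06,.235,.26,'knob')
```

```text
top bench (150, 330) [ 0.2545  0.5848 -0.0011]
top rack (240, 232) [0.5202 0.3189 0.0579]
top nestfloor (466, 273) [ 0.394  -0.3061  0.0145]
top box (485, 214) [ 0.552  -0.3516  0.0714]
top knob (365, 182) [ 0.6149 -0.0166  0.2513]
top cap (282, 174) [0.6745 0.1982 0.0851]
top bottle (222, 168) [0.6723 0.339  0.1877]
top p1 (223, 218) [0.547  0.3399 0.1697]
top p2 (226, 252) [0.461  0.332  0.1689]
top p3 (257, 249) [0.4665 0.2531 0.1736]
top canopy (320, 150) [0.7086 0.0897 0.2015]
top parked0 (360, 228) [ 0.5115 -0.0047  0.1889]
top parked1 (398, 211) [ 0.5513 -0.0998  0.191 ]
scene bench (300, 330) [0.7787 0.2244 0.001 ]
scene box (222, 160) [ 0.5684 -0.3433  0.0652]
scene knob (276, 170) [ 0.6219 -0.0103  0.2403]
scene cap (323, 278) [0.6835 0.2039 0.0828]
scene p1 (404, 216) [0.4755 0.2612 0.1722]
scene p2 (434, 233) [0.4687 0.3403 0.1682]
scene p3 (415, 255) [0.5542 0.3509 0.1726]
rack 2474 [536.1 303.2] [203.1 151.5] 4.27 z 0.0595
box 862 [ 556.3 -358.8] [ 62.1 104.7] 13.53 z 0.0656
nest rim 568 [ 395.3 -303. ] [ 88.8 131. ] 0.24 z 0.0255
nest floor 834 [ 394.4 -306.3] [ 95.1 100.3] 2.74 z 0.0098
knob 173 [615.5 -17.2] [15.9 59.3] 82.97 z 0.2495
```

View pics/c1.png

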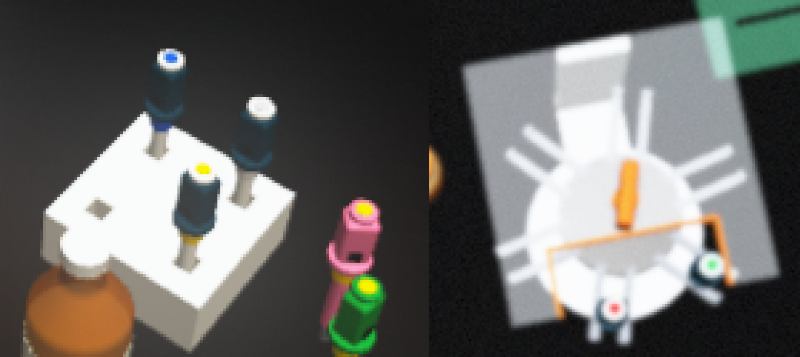

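The crop shows the blue pipette at crop (170,60), white at (262,105) and yellow at (203,170), with one empty hole at (100,208). Orange is absent. The pink (365,210) and green (365,290) ones stand outside the rack and are look-alikes, not part of the job. Parked pipette 0 is about 18° clockwise of the slot, so forks d, c and b come up by turning anticlockwise.

Run:
```python
from h import *
d=np.load('d0.npz');P,Q,ti,si=d['P'],d['Q'],d['ti'],d['si']
def sel(P,x0,x1,y0,y1,z0,z1): 
    return (P[...,0]>x0)&(P[...,0]<x1)&(P[...,1]>y0)&(P[...,1]<y1)&(P[...,2]>z0)&(P[...,2]<z1)
def mr(p): 
    r=cv2.minAreaRect((p[:,:2]*1000).astype(np.float32)); return len(p),np.round(r[0],1),np.round(r[1],1),round(r[2],1)
for n,C in(('top',P),('scene',Q)):
    print(n,'rack',mr(C[sel(C,.40,.60,.2,.40,.055,.065)]))
    print(n,'canopy',mr(C[sel(C,.4,.9,-.25,.2,.195,.208)]))
    print(n,'knob',mr(C[sel(C,.55,.68,-.08,.05,.235,.26)]))
    print(n,'box',mr(C[sel(C,.45,.66,-.45,-.25,.058,.072)]))
    print(n,'nest',mr(C[sel(C,.30,.48,-.39,-.21,.02,.032)]))
    p=C[sel(C,.5,.75,-.12,.09,.009,.018)]
    for k,(x,y) in dict(blue=(.467,.254),white=(.463,.335),yellow=(.549,.343)).items():
        for z0,z1 in((.163,.178),(.119,.161),(.108,.119),(.064,.107)):
            m=sel(C,x-.03,x+.03,y-.03,y+.03,z0,z1); q=C[m]
            if len(q)>2: print(n,k,z0,mr(q),'z',np.percentile(q[:,2],[5,95]).round(3))
# orange slot edge, fork points
h=cv2.cvtColor(ti,cv2.COLOR_RGB2HSV)
# band heights in scene
H=cv2.cvtColor(si,cv2.COLOR_RGB2HSV)
for k,(lo,hi) in dict(blue=((105,150,60),(125,255,255)),yellow=((20,150,80),(32,255,255))).items():
    m=(cv2.inRange(H,lo,hi)>0)&sel(Q,.42,.6,.21,.39,.065,.115); print(k,'band z',np.percentile(Q[m][:,2],[2,50,98]).round(3) if m.sum() else m.sum(), m.sum())
```

```text
top rack (2297, array([509.9, 301.3]), array([150.4, 151.1]), 4.7)
top canopy (8227, array([647.7, -12.6]), array([253.9, 250.8]), 9.6)
top knob (173, array([615.5, -17.2]), array([15.9, 59.3]), 83.0)
top box (847, array([ 556.3, -358.8]), array([ 62.1, 104.7]), 13.5)
top nest (548, array([ 395.3, -303. ]), array([ 88.8, 131. ]), 0.2)
top blue 0.163 (61, array([469.5, 255.9]), array([21. , 20.2]), 79.4) z [0.166 0.174]
top blue 0.119 (48, array([469.2, 255.5]), array([24. , 27.7]), 5.7) z [0.12 0.16]
top blue 0.108 (32, array([469.1, 252.7]), array([23.3, 32.2]), 84.0) z [0.111 0.118]
top blue 0.064 (13, array([471.8, 244.9]), array([66. , 37.8]), 29.4) z [0.064 0.067]
top white 0.163 (66, array([463.4, 339.5]), array([21.4, 21.1]), 6.3) z [0.164 0.173]
top white 0.119 (65, array([462.5, 338. ]), array([25.1, 31.4]), 74.8) z [0.12  0.161]
top white 0.108 (28, array([463. , 334.1]), array([23.3, 31.5]), 83.5) z [0.111 0.119]
top white 0.064 (14, array([462.9, 328.3]), array([54.8, 43.9]), 0.3) z [0.064 0.066]
top yellow 0.163 (62, array([548.7, 344.5]), array([22.6, 18.8]), 88.7) z [0
[... 1058 characters left out ...]
.172]
scene white 0.119 (181, array([468.8, 345.1]), array([19.8, 29.5]), 43.5) z [0.12 0.16]
scene white 0.108 (58, array([471.1, 345.1]), array([20.8, 32.3]), 30.9) z [0.112 0.119]
scene white 0.064 (68, array([460.9, 330.4]), array([44.7, 15.4]), 60.1) z [0.066 0.101]
scene yellow 0.163 (75, array([548.8, 348.7]), array([20.7, 21.1]), 9.9) z [0.164 0.172]
scene yellow 0.119 (204, array([555.7, 351.3]), array([18. , 30.1]), 25.4) z [0.12 0.16]
scene yellow 0.108 (62, array([556. , 351.6]), array([18.2, 33. ]), 24.7) z [0.112 0.119]
scene yellow 0.064 (71, array([546. , 343.5]), array([30.2, 53.4]), 57.9) z [0.065 0.1  ]
blue band z [0.092 0.096 0.098] 5
yellow band z [0.093 0.097 0.1  ] 10
```

```bash
cat > mv.py <<'E'
# python3 mv.py x,y,z,yawdeg ...  -> deltas per leg (turn z rad, shift cm) and rows needed, starting from measured pose
import sys; from h import *
o=robot.get_obs(); p=o['tool_pos']; y=o['ee_rot'][2]
print('t %.1f'%o['time'],p.round(4),'yaw %.1f'%np.degrees(y),'w %.3f'%o['width'],'q1 %.2f q6 %.2f'%(o['joint_positions'][0],o['joint_positions'][5]))
for a in sys.argv[1:]:
    T=np.array([float(k) for k in a.split(',')]); d=T[:3]-p; ty=np.radians(T[3])
    w=(ty-y+np.pi)%(2*np.pi)-np.pi
    print('rz %.3f  x %.2f y %.2f z %.2f'%(-w,100*(d[0]*np.cos(y)+d[1]*np.sin(y)),100*(d[0]*np.sin(y)-d[1]*np.cos(y)),-100*d[2]),'rows>=%.1f'%max(np.linalg.norm(d)/.05,abs(w)/.15))
    p,y=T[:3],ty
E
python3 mv.py .2,-.512,.31,21.3 .617,-.017,.31,-6.6 .617,-.017,.218,-6.6
```

```text
t 0.2 [ 0.1997 -0.5121  0.2048] yaw 21.3 w 0.094 q1 -1.30 q6 -0.10
rz 0.000  x 0.03 y 0.00 z -10.52 rows>=2.1
rz 0.487  x 56.83 y -30.97 z -0.00 rows>=12.9
rz -0.000  x 0.00 y -0.00 z 9.20 rows>=1.8
```

Request:
{"name": "move_arm", "arguments": {"deltas": [0,0,0,0,0,-10.5,-1,0,0,0,0,0,-10.5,-1,0,0,0,0,0,-10.5,-1,0,0,0,20,-11,-10.5,-1,0,0,0,20,-11,-10.5,-1,0,0,0,20,-11,-10.5,-1,0,0,0,20,-11,-10.5,-1,0,0,0,20,-11,-10.5,-1]}}

```text
time: 1.0
tool_pos: [0.3477, -0.3345, 0.3103]
ee_rot: [-3.141, -0.001, 0.375]
wrist_force: [0.1, -0.3, -0.4]
width: 0.0942
finger_force: 0.0
```

Request:
{"name": "move_arm", "arguments": {"deltas": [0,0,0.487,36.8,-20,0,-1,0,0,0.487,36.8,-20,0,-1,0,0,0.487,36.8,-20,0,-1,0,0,0.487,36.8,-20,0,-1,0,0,0.487,36.8,-20,0,-1,0,0,0.487,36.8,-20,0,-1,0,0,0.487,36.8,-20,0,-1,0,0,0.487,36.8,-20,0,-1]}}

```text
time: 1.8
tool_pos: [0.5924, -0.0451, 0.3099]
ee_rot: [3.141, 0.0, -0.115]
wrist_force: [1.6, -0.3, 0.1]
width: 0.094
finger_force: 0.0
```

```bash
sleep 0.2; python3 mv.py .617,-.017,.31,-6.6 .617,-.017,.218,-6.6
```

```text
t 1.8 [ 0.5924 -0.0451  0.3099] yaw -6.6 w 0.094 q1 -0.17 q6 1.51
rz 0.000  x 2.12 y -3.07 z -0.01 rows>=0.7
rz -0.000  x 0.00 y -0.00 z 9.20 rows>=1.8
```

Request:
{"name": "move_arm", "arguments": {"deltas": [0,0,0,1.0,-1.6,0,-1,0,0,0,1.0,-1.6,0,-1,0,0,0,1.0,-1.6,0,-1]}}

```text
time: 2.1
tool_pos: [0.6028, -0.0329, 0.31]
ee_rot: [3.141, 0.001, -0.116]
wrist_force: [0.5, -1.0, 0.0]
width: 0.0938
finger_force: 0.0
```

```bash
python3 mv.py .617,-.017,.31,-6.6 .617,-.017,.218,-6.6; python3 -c "
from h import *
s=snap('top'); C=cloud(s)
m=(C[...,0]>.5)&(C[...,0]<.62)&(abs(C[...,1])<.2)&(C[...,2]>.28)
print(s['depth'].shape, C[m][:,2].max() if m.any() else None)
cv2.imwrite('pics/c2.png',cv2.resize(s['image'][110:260,270:450],(720,600),interpolation=3)[:,:,::-1])"
```

```text
t 2.1 [ 0.6028 -0.0329  0.31  ] yaw -6.6 w 0.094 q1 -0.15 q6 1.54
rz -0.000  x 1.23 y -1.74 z 0.00 rows>=0.4
rz -0.000  x 0.00 y -0.00 z 9.20 rows>=1.8
(400, 640) 0.7056698688784324
```

View pics/c2.png

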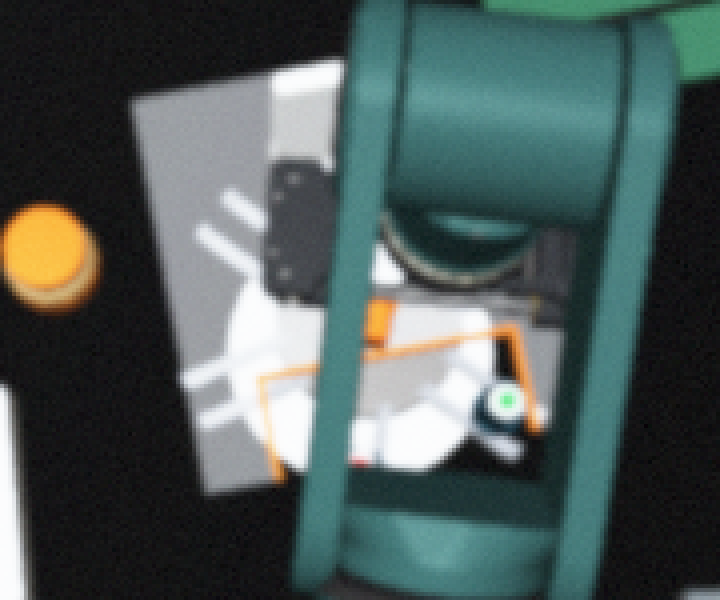

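The picture shows the gripper over the carousel, with the knob at crop (380,325) still clear of the fingers. The measured pose tracks the commanded one. I'll centre over the knob, descend and grip.

Request:
{"name": "move_arm", "arguments": {"deltas": [0,0,0,1.2,-1.75,0,-1,0,0,0,1.2,-1.75,0,-1,0,0,0,1.2,-1.75,4.5,-1,0,0,0,1.2,-1.75,9.2,-1,0,0,0,1.2,-1.75,9.2,-1,0,0,0,1.2,-1.75,9.2,1,0,0,0,1.2,-1.75,9.2,1,0,0,0,1.2,-1.75,9.2,1]}}

```text
time: 2.95
tool_pos: [0.6195, -0.0168, 0.2239]
ee_rot: [3.141, -0.009, -0.116]
wrist_force: [-0.3, 0.4, 0.6]
width: 0.0734
finger_force: 0.0
```

Request:
{"name": "move_arm", "arguments": {"deltas": [0,0,0,0,0,0,1,0,0,0,0,0,0,1,0,0,0,0,0,0,1]}}

```text
time: 3.25
tool_pos: [0.6176, -0.0161, 0.2193]
ee_rot: [3.141, -0.001, -0.115]
wrist_force: [-0.3, 0.9, -0.5]
width: 0.0492
finger_force: 0.0
```

```bash
python3 mv.py .617,-.017,.218,69.8; python3 -c "
from h import *
o=robot.get_obs(); print(o['wrist_force'].round(1),o['wrist_torque'].round(2),o['ee_rot'])"
```

```text
t 3.2 [ 0.6176 -0.0161  0.2193] yaw -6.6 w 0.049 q1 -0.12 q6 1.57
rz -1.333  x -0.05 y 0.09 z 0.13 rows>=8.9
[-0.3  0.9 -0.5] [ 0.02 -0.    0.03] [ 3.14147700e+00 -1.47184119e-03 -1.15066538e-01]
```

Request:
{"name": "move_arm", "arguments": {"deltas": [0,0,0,0,0,0,1,0,0,0,0,0,0,1,0,0,0,0,0,0,1,0,0,0,0,0,0,1,0,0,0,0,0,0,1,0,0,0,0,0,0,1]}}

```text
time: 3.85
tool_pos: [0.6173, -0.0146, 0.2183]
ee_rot: [-3.139, 0.0, -0.114]
wrist_force: [0.5, 5.2, -1.0]
width: 0.0158
finger_force: 30.0
```

```bash
python3 mv.py .617,-.017,.218,69.8; python3 -c "
from h import *
o=robot.get_obs(); print(o['wrist_force'].round(1),o['wrist_torque'].round(2),o['ee_rot'],o['finger_force'])
s=snap('top'); C=cloud(s); cv2.imwrite('pics/x.png',s['image'][:,:,::-1])"
```

```text
t 3.9 [ 0.6173 -0.0146  0.2183] yaw -6.5 w 0.016 q1 -0.12 q6 1.57
rz -1.332  x -0.01 y 0.24 z 0.03 rows>=8.9
[ 0.5  5.2 -1. ] [ 0.71 -0.14  0.03] [-3.13922996e+00  5.23208929e-05 -1.13646749e-01] 29.980684518814087
```

Request:
{"name": "move_arm", "arguments": {"deltas": [0,0,-0.14,0,-0.2,0,1,0,0,-0.28,0,-0.2,0,1,0,0,-0.42,0,-0.2,0,1,0,0,-0.56,0,-0.2,0,1,0,0,-0.7,0,-0.2,0,1,0,0,-0.84,0,-0.2,0,1,0,0,-0.98,0,-0.2,0,1,0,0,-1.12,0,-0.2,0,1]}}

```text
time: 4.7
tool_pos: [0.6168, -0.0135, 0.2183]
ee_rot: [-3.14, 0.0, 1.011]
wrist_force: [-1.7, 3.1, -0.6]
width: 0.0163
finger_force: 30.0
```

Request:
{"name": "move_arm", "arguments": {"deltas": [0,0,-0.12,0,0,0,1,0,0,-0.21,0,0,0,1,0,0,-0.21,0,0,0,1,0,0,-0.21,0,0,0,1]}}

```text
time: 5.1
tool_pos: [0.6166, -0.0134, 0.2183]
ee_rot: [-3.139, -0.0, 1.214]
wrist_force: [-3.7, 4.5, 0.1]
width: 0.0158
finger_force: 30.0
```

```bash
python3 mv.py .617,-.015,.218,69.8; python3 -c "
from h import *
o=robot.get_obs(); print(o['wrist_force'].round(1),o['wrist_torque'].round(2),o['ee_rot'],o['finger_force'])"
```

```text
t 5.1 [ 0.6166 -0.0134  0.2183] yaw 69.5 w 0.016 q1 -0.11 q6 0.24
rz -0.005  x -0.14 y 0.09 z 0.03 rows>=0.0
[-3.7  4.5  0.1] [0.59 0.34 0.02] [-3.13931013e+00 -2.49059224e-04  1.21355038e+00] 29.98647004365921
```

Request:
{"name": "move_arm", "arguments": {"deltas": [0,0,0,0,0,0,0.2,0,0,0,0,0,0,0.2,0,0,0,0,0,0,0.2,0,0,0,0,0,-4,0.1,0,0,0,0,0,-8,0,0,0,0,0,0,-8,-0.2,0,0,0,0,0,-8,-0.2]}}

```text
time: 5.8
tool_pos: [0.6181, -0.0147, 0.3001]
ee_rot: [3.138, -0.0, 1.214]
wrist_force: [-0.0, -0.1, 0.2]
width: 0.0561
finger_force: 0.0
```

```bash
python3 mv.py .40,.15,.298,25 .470,.258,.26,4.6 .4705,.2585,.124,4.6 ; python3 -c "
from h import *
s=snap('top'); C=cloud(s); m=(C[...,0]>.55)&(C[...,0]<.68)&(abs(C[...,1]+.015)<.065)&(C[...,2]>.235)&(C[...,2]<.26); print(m.sum(), cv2.minAreaRect((C[m][:,:2]*1000).astype(np.float32)) if m.sum() else 0)"
```

```text
t 5.8 [ 0.6181 -0.0147  0.3001] yaw 69.5 w 0.056 q1 -0.12 q6 0.24
rz 0.778  x 7.81 y -26.19 z 0.21 rows>=5.5
rz 0.356  x 10.91 y -6.83 z 3.80 rows>=2.7
rz -0.000  x 0.05 y -0.05 z 13.60 rows>=2.7
0 0
```

Request:
{"name": "move_arm", "arguments": {"deltas": [0,0,0.778,7.8,-26.2,0.2,-0.3,0,0,0.778,7.8,-26.2,0.2,-0.3,0,0,0.778,7.8,-26.2,0.2,-0.3,0,0,0.778,7.8,-26.2,0.2,-0.3,0,0,0.778,7.8,-26.2,0.2,-0.3,0,0,0.778,7.8,-26.2,0.2,-0.3,0,0,0.778,7.8,-26.2,0.2,-0.3,0,0,0.778,7.8,-26.2,0.2,-0.3]}}

```text
time: 6.65
tool_pos: [0.3988, 0.1501, 0.2951]
ee_rot: [3.141, 0.002, 0.438]
wrist_force: [0.5, 0.5, 1.0]
width: 0.0611
finger_force: 0.0
```

Request:
{"name": "move_arm", "arguments": {"deltas": [0,0,0.356,10.9,-6.8,3.8,-0.3,0,0,0.356,10.9,-6.8,3.8,-0.3,0,0,0.356,10.9,-6.8,3.8,-0.3,0,0,0.356,10.9,-6.8,3.8,-0.3,0,0,0.356,10.9,-6.8,3.8,-0.3]}}

```text
time: 7.15
tool_pos: [0.4699, 0.2571, 0.2561]
ee_rot: [3.139, 0.004, 0.081]
wrist_force: [0.5, 0.5, 0.0]
width: 0.0612
finger_force: 0.0
```

```bash
python3 mv.py  .4705,.2585,.124,4.6
```

```text
t 7.2 [0.4699 0.2571 0.2561] yaw 4.6 w 0.061 q1 0.40 q6 1.89
rz 0.000  x 0.08 y -0.14 z 13.21 rows>=2.6
```

Request:
{"name": "move_arm", "arguments": {"deltas": [0,0,0,0.05,-0.1,4,-0.3,0,0,0,0.05,-0.1,8.5,-0.3,0,0,0,0.05,-0.1,13,-0.3,0,0,0,0.05,-0.1,13,-0.3,0,0,0,0.05,-0.1,13,1,0,0,0,0.05,-0.1,13,1,0,0,0,0.05,-0.1,13,1,0,0,0,0.05,-0.1,13,1]}}

```text
time: 7.95
tool_pos: [0.4711, 0.2596, 0.1314]
ee_rot: [-3.14, -0.005, 0.081]
wrist_force: [-0.1, -0.1, 0.7]
width: 0.0322
finger_force: 0.0
```

Request:
{"name": "move_arm", "arguments": {"deltas": [0,0,0,0,0,0,1,0,0,0,0,0,0,1,0,0,0,0,0,0,1,0,0,0,0,0,0,1]}}

```text
time: 8.35
tool_pos: [0.4708, 0.2595, 0.1309]
ee_rot: [-3.141, -0.004, 0.081]
wrist_force: [-1.7, -0.7, 6.9]
width: 0.0284
finger_force: 28.3
```

```bash
python3 mv.py .4705,.2585,.20,4.6; python3 -c "
from h import *
o=robot.get_obs(); print(o['wrist_force'].round(1),o['wrist_torque'].round(2),o['ee_rot'],o['finger_force'])"
```

```text
t 8.3 [0.4708 0.2595 0.1309] yaw 4.6 w 0.028 q1 0.40 q6 1.89
rz 0.001  x -0.04 y 0.10 z -6.91 rows>=1.4
[-1.7 -0.7  6.9] [-0.02  0.01  0.01] [-3.1405457  -0.00440616  0.08099569] 28.32551009953022
```

Request:
{"name": "move_arm", "arguments": {"deltas": [0,0,0,0,0,0,1,0,0,0,0,0,0,1,0,0,0,0,0,-0.2,1,0,0,0,0,0,-0.2,1]}}

```text
time: 8.75
tool_pos: [0.4698, 0.2592, 0.1309]
ee_rot: [-3.141, -0.001, 0.081]
wrist_force: [0.5, -1.2, 2.4]
width: 0.0286
finger_force: 28.3
```

```bash
python3 mv.py .4705,.2585,.20,4.6; python3 -c "
from h import *
o=robot.get_obs(); print(o['wrist_force'].round(1),o['wrist_torque'].round(2),o['ee_rot'],o['finger_force'])
s=snap('scene'); cv2.imwrite('pics/c3.png',cv2.resize(s['image'][190:300,340:480],(700,550),interpolation=3)[:,:,::-1])"
```

```text
t 8.8 [0.4698 0.2592 0.1309] yaw 4.6 w 0.029 q1 0.40 q6 1.89
rz 0.001  x 0.07 y 0.08 z -6.91 rows>=1.4
[ 0.5 -1.2  2.4] [ 0.07 -0.07 -0.02] [-3.14138837e+00 -9.64020173e-04  8.09522240e-02] 28.296942450106144
```

View pics/c3.png

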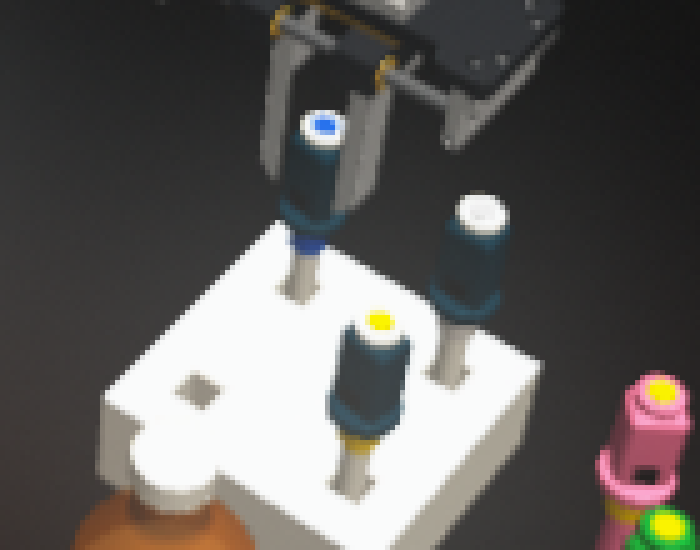

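The crop shows the fingers on both sides of the blue handle (320,170). The yellow (375,380) and white (470,270) pipettes are undisturbed. Lifting.

Request:
{"name": "move_arm", "arguments": {"deltas": [0,0,0,0,0,-2,1,0,0,0,0,0,-4,1,0,0,0,0,0,-6.5,1,0,0,0,-6,4,-7,1,0,0,0,-6,8,-7,1,0,0,0,-6,12,-7,1,0,0,0,-6,12,-7,1]}}

```text
time: 9.5
tool_pos: [0.4188, 0.1304, 0.2]
ee_rot: [3.139, 0.001, 0.074]
wrist_force: [-0.3, 1.0, -1.4]
width: 0.026
finger_force: 30.0
```

```bash
python3 mv.py .428,-.044,.16,9.75
python3 - <<'E'
from h import *
s=snap('scene'); C=cloud(s); o=robot.get_obs(); x,y,z=o['tool_pos']
I=s['image'].astype(int)
m=(abs(C[...,0]-x)<.05)&(abs(C[...,1]-y)<.05)&(C[...,2]>.04)&(C[...,2]<.23)
v,u=np.where(m); print(u.min(),u.max(),v.min(),v.max())
u0,v0=int(u.mean())-50,int(v.mean())-40
cv2.imwrite('pics/c4.png',cv2.resize(s['image'][v0:v0+80,u0:u0+100],(700,560),interpolation=3)[:,:,::-1])
H=cv2.cvtColor(s['image'],cv2.COLOR_RGB2HSV)
b=m&(H[...,0]>105)&(H[...,0]<125)&(H[...,1]>140)&(H[...,2]>60); print('blue z',np.sort(C[b][:,2]).round(3))
w=m&(H[...,1]<60)&(C[...,2]<.17); q=C[w]; print('shank z',np.percentile(q[:,2],[1,99]).round(3), len(q))
for a in np.arange(.06,.17,.01):
    k=w&(abs(C[...,2]-a)<.005)
    if k.sum()>2: print(round(a,3),np.median(C[k],0).round(4),k.sum())
print(o['finger_force'],o['width'])
E
```

```text
t 9.5 [0.4188 0.1304 0.2   ] yaw 4.3 w 0.026 q1 0.17 q6 1.67
rz -0.096  x -0.38 y 17.46 z 4.00 rows>=3.6
367 387 160 208
blue z [0.158 0.16  0.161 0.162 0.162 0.162 0.162 0.163 0.165 0.165 0.166 0.166
 0.166 0.166 0.167 0.167 0.168 0.168 0.168 0.169 0.169 0.169 0.169 0.17
 0.171 0.172 0.178 0.179 0.181]
shank z [0.078 0.154] 115
0.08 [0.4247 0.1319 0.0795] 7
0.09 [0.4245 0.1311 0.0887] 10
0.1 [0.4256 0.132  0.1008] 14
0.11 [0.426  0.1311 0.1104] 18
0.12 [0.4254 0.132  0.121 ] 13
0.13 [0.4246 0.1316 0.1297] 17
0.14 [0.4249 0.1327 0.139 ] 18
0.15 [0.4236 0.1318 0.1502] 17
29.986219704151154 0.025830791658463893
```

View pics/c4.png

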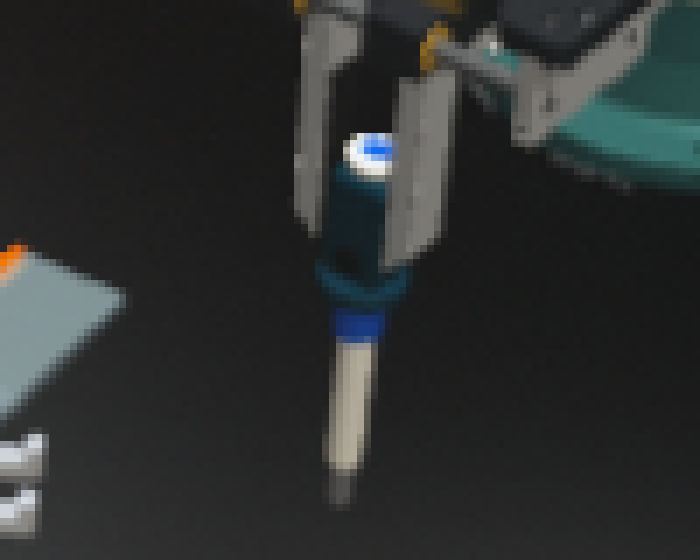

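The crop shows the blue pipette hanging upright in the grip, with its band at (360,325) just under the collar and the opening at 26 mm. Next: go to the stand-off in front of the slot, then in.

```bash
python3 mv.py .429,-.045,.163,9.5 .518,-.030,.163,9.5
```

```text
t 9.6 [0.4189 0.1326 0.1999] yaw 4.4 w 0.026 q1 0.18 q6 1.67
rz -0.090  x -0.35 y 17.79 z 3.69 rows>=3.6
rz -0.000  x 9.03 y -0.01 z -0.00 rows>=1.8
```

Request:
{"name": "move_arm", "arguments": {"deltas": [0,0,-0.09,-0.3,17.5,0,1,0,0,-0.09,-0.3,17.5,0,1,0,0,-0.09,-0.3,17.5,0,1,0,0,-0.09,-0.3,17.5,0,1,0,0,-0.09,-0.3,17.5,3.7,1,0,0,-0.09,-0.3,17.5,3.7,1,0,0,-0.09,-0.3,17.5,3.7,1]}}

```text
time: 10.25
tool_pos: [0.4299, -0.039, 0.1626]
ee_rot: [-3.14, 0.003, 0.172]
wrist_force: [0.2, -0.2, -0.6]
width: 0.0255
finger_force: 30.0
```

```bash
python3 mv.py .429,-.045,.163,9.5 .518,-.030,.163,9.5;  python3 - <<'E'
from h import *
s=snap('scene')
cv2.imwrite('pics/c5.png',cv2.resize(s['image'][120:240,240:400],(800,600),interpolation=3)[:,:,::-1])
E
```

```text
t 10.2 [ 0.4299 -0.039   0.1626] yaw 9.9 w 0.026 q1 -0.22 q6 1.18
rz 0.006  x -0.20 y 0.57 z -0.04 rows>=0.1
rz -0.000  x 9.03 y -0.01 z -0.00 rows>=1.8
```

View pics/c5.png

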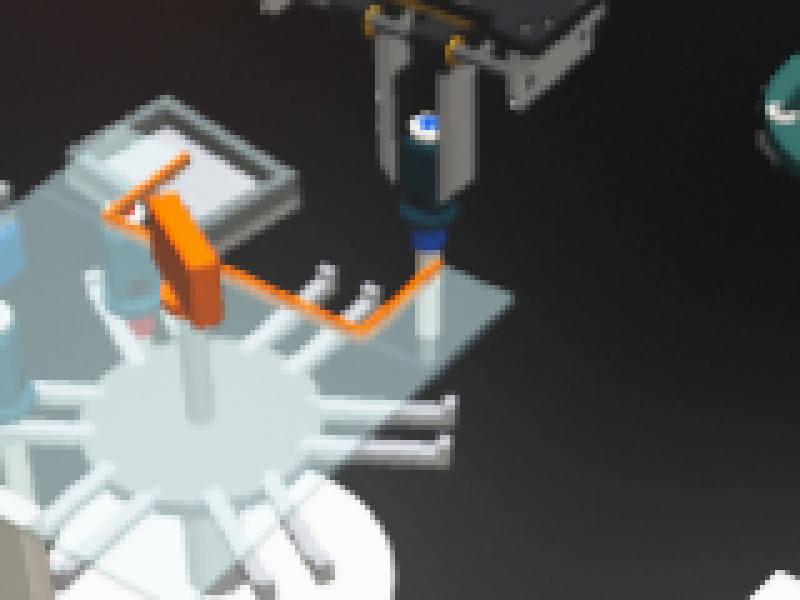

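The crop shows the presented fork's prong tips at crop (328,270) and (371,290), inside the orange slot, with the blue pipette in front. Checking the lip midpoint against the prediction.

```bash
python3 - <<'E'
from h import *
s=snap('scene')
a=onplane(s,305.6,173.6,.136);b=onplane(s,314.2,177.6,.136);print(a,b,(a+b)/2,np.linalg.norm(a-b), 'expect mid .4913,-.0344 minus ~2mm in y, gap .029')
E
python3 mv.py .429,-.045,.163,9.5 .518,-.030,.163,9.5
```

```text
[ 0.49610619 -0.04809955  0.136     ] [ 0.49185254 -0.01948913  0.136     ] [ 0.49397936 -0.03379434  0.136     ] 0.028924899320500987 expect mid .4913,-.0344 minus ~2mm in y, gap .029
t 10.3 [ 0.4314 -0.0393  0.1648] yaw 9.9 w 0.026 q1 -0.22 q6 1.18
rz 0.007  x -0.34 y 0.52 z 0.18 rows>=0.1
rz -0.000  x 9.03 y -0.01 z -0.00 rows>=1.8
```

Request:
{"name": "move_arm", "arguments": {"deltas": [0,0,0.005,0,0.5,0.15,1,0,0,0.005,1.5,0.5,0.15,1,0,0,0.005,3,0.5,0.15,1,0,0,0.005,4.5,0.5,0.15,1,0,0,0.005,6,0.5,0.15,1,0,0,0.005,7.5,0.5,0.15,1,0,0,0.005,8.9,0.5,0.15,1,0,0,0.005,8.9,0.5,0.15,1]}}

```text
time: 11.15
tool_pos: [0.5208, -0.0296, 0.1628]
ee_rot: [3.141, -0.002, 0.167]
wrist_force: [0.1, 0.4, -1.9]
width: 0.0258
finger_force: 30.0
```

```bash
python3 mv.py .518,-.030,.151,9.5;  python3 - <<'E'
from h import *
s=snap('scene')
o=robot.get_obs(); print(o['wrist_force'].round(1),o['wrist_torque'].round(2),o['ee_rot'].round(3),o['finger_force'])
cv2.imwrite('pics/c6.png',cv2.resize(s['image'][130:230,250:380],(780,600),interpolation=3)[:,:,::-1])
E
```

```text
t 11.2 [ 0.5208 -0.0296  0.1628] yaw 9.6 w 0.026 q1 -0.17 q6 1.24
rz 0.001  x -0.28 y -0.01 z 1.18 rows>=0.2
[-0.   0.6 -1.3] [ 0.07  0.02 -0.04] [ 3.141e+00 -1.000e-03  1.670e-01] 29.986313581466675
```

View pics/c6.png

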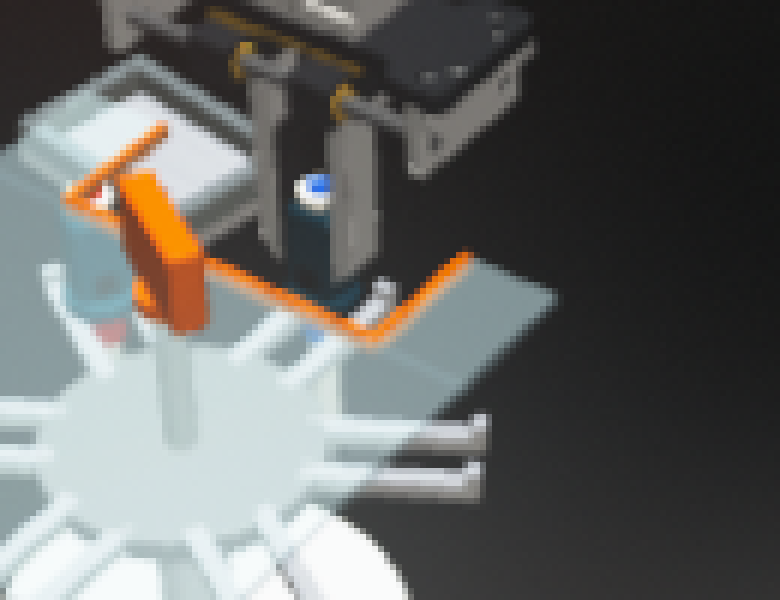

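The crop shows the blue pipette (315,230) between the prongs behind the lip (385,290), with no contact force. Lowering.

Request:
{"name": "move_arm", "arguments": {"deltas": [0,0,0,-0.2,0,0.4,1,0,0,0,-0.2,0,0.8,1,0,0,0,-0.2,0,1.15,1,0,0,0,-0.2,0,1.15,1,0,0,0,-0.2,0,1.15,1]}}

```text
time: 11.7
tool_pos: [0.5167, -0.0306, 0.1529]
ee_rot: [3.14, -0.001, 0.166]
wrist_force: [-2.4, -0.1, 8.0]
width: 0.0257
finger_force: 30.0
```

```bash
python3 mv.py .518,-.030,.151,9.5;  python3 - <<'E'
from h import *
o=robot.get_obs(); print(o['wrist_force'].round(1),o['wrist_torque'].round(2),o['ee_rot'].round(3),o['finger_force'])
E
```

```text
t 11.7 [ 0.5167 -0.0306  0.1529] yaw 9.5 w 0.026 q1 -0.17 q6 1.24
rz -0.000  x 0.14 y -0.04 z 0.19 rows>=0.0
[-2.4 -0.1  8. ] [0.02 0.8  0.02] [ 3.14e+00 -1.00e-03  1.66e-01] 29.999421536922455
```

Request:
{"name": "move_arm", "arguments": {"deltas": [0,0,0,0,0,0,0.2,0,0,0,0,0,0,0,0,0,0,0,0,0,0,0,0,0,0,0,0,0,0,0,0,0,0,-5,0,0,0,0,0,0,-10,0,0,0,0,0,0,-14.5,0,0,0,0,0,0,-14.5,0]}}

```text
time: 12.5
tool_pos: [0.5196, -0.0306, 0.3036]
ee_rot: [3.137, -0.014, 0.166]
wrist_force: [0.5, 0.2, 0.6]
width: 0.0469
finger_force: 0.0
```

```bash
python3 mv.py .6166,-.0134,.298,69.5 .6166,-.0134,.218,69.5;  python3 - <<'E'
from h import *
s=snap('scene'); C=cloud(s)
H=cv2.cvtColor(s['image'],cv2.COLOR_RGB2HSV)
m=(abs(C[...,0]-.518)<.03)&(abs(C[...,1]+.03)<.03)&(C[...,2]>.18)&(C[...,2]<.2)
print('button',m.sum(),np.median(C[m],0).round(4), C[m][:,2].max())
cv2.imwrite('pics/c7.png',cv2.resize(s['image'][130:230,250:380],(780,600),interpolation=3)[:,:,::-1])
E
```

```text
t 12.5 [ 0.5196 -0.0306  0.3036] yaw 9.5 w 0.047 q1 -0.17 q6 1.24
rz -1.047  x 9.85 y -0.10 z 0.56 rows>=7.0
rz -0.000  x 0.00 y 0.00 z 8.00 rows>=1.6
button 69 [ 0.5192 -0.028   0.1879] 0.19291167976335966
```

View pics/c7.png

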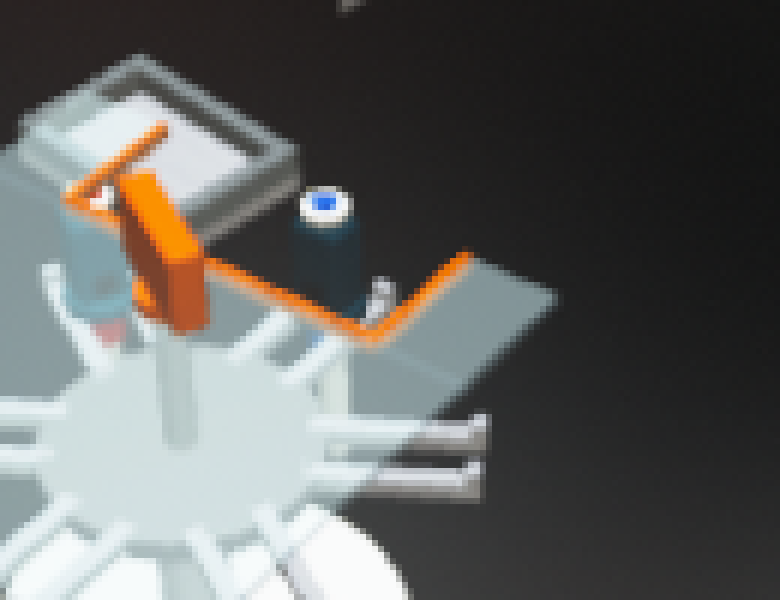

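The crop shows the blue pipette hanging upright on the fork (325,205), with its button top at 0.19 m as it should be. Next: the knob.

Request:
{"name": "move_arm", "arguments": {"deltas": [0,0,-1.047,9.8,-0.1,0.5,0,0,0,-1.047,9.8,-0.1,0.5,0,0,0,-1.047,9.8,-0.1,0.5,0,0,0,-1.047,9.8,-0.1,0.5,0,0,0,-1.047,9.8,-0.1,0.5,0,0,0,-1.047,9.8,-0.1,0.5,0,0,0,-1.047,9.8,-0.1,0.5,0,0,0,-1.047,9.8,-0.1,0.5,0]}}

```text
time: 13.35
tool_pos: [0.613, -0.013, 0.2879]
ee_rot: [-3.138, 0.001, 1.212]
wrist_force: [-0.0, -0.3, 0.7]
width: 0.047
finger_force: 0.0
```

```bash
python3 mv.py .6166,-.0134,.298,69.5 .6166,-.0134,.218,69.5
```

```text
t 13.3 [ 0.613  -0.013   0.2879] yaw 69.5 w 0.047 q1 -0.11 q6 0.24
rz -0.001  x 0.09 y 0.35 z -1.01 rows>=0.2
rz -0.000  x 0.00 y 0.00 z 8.00 rows>=1.6
```

Request:
{"name": "move_arm", "arguments": {"deltas": [0,0,0,0.1,0.3,3.5,0,0,0,0,0.1,0.3,6.9,0,0,0,0,0.1,0.3,6.9,1,0,0,0,0.1,0.3,6.9,1,0,0,0,0.1,0.3,6.9,1,0,0,0,0.1,0.3,6.9,1,0,0,0,0.1,0.3,6.9,1,0,0,0,0.1,0.3,6.9,1]}}

```text
time: 14.15
tool_pos: [0.6168, -0.0129, 0.2243]
ee_rot: [3.139, -0.001, 1.213]
wrist_force: [-2.9, 1.0, 6.4]
width: 0.0157
finger_force: 30.0
```

```bash
python3 mv.py .6166,-.0134,.218,129.7
python3 - <<'E'
from h import *
o=robot.get_obs(); print(o['wrist_force'].round(1),o['wrist_torque'].round(2),o['ee_rot'].round(3),o['finger_force'])
E
```

```text
t 14.2 [ 0.6168 -0.0129  0.2243] yaw 69.5 w 0.016 q1 -0.11 q6 0.24
rz -1.051  x -0.05 y -0.01 z 0.63 rows>=7.0
[-2.9  1.   6.4] [0.2  0.72 0.04] [ 3.139e+00 -1.000e-03  1.213e+00] 30.00732421875
```

Gripped. Turning 60° anticlockwise, then releasing and rising.

Request:
{"name": "move_arm", "arguments": {"deltas": [0,0,-0.13,0,0,-0.2,1,0,0,-0.26,0,0,-0.2,1,0,0,-0.39,0,0,-0.2,1,0,0,-0.52,0,0,-0.2,1,0,0,-0.65,0,0,-0.2,1,0,0,-0.78,0,0,-0.2,1,0,0,-0.91,0,0,-0.2,1,0,0,-1.05,0,0,-0.2,1]}}

```text
time: 14.95
tool_pos: [0.6152, -0.0132, 0.2242]
ee_rot: [-3.139, -0.002, 2.268]
wrist_force: [-6.2, 0.1, 2.7]
width: 0.0156
finger_force: 30.0
```

Request:
{"name": "move_arm", "arguments": {"deltas": [0,0,0,0,0,0,1,0,0,0,0,0,0,1]}}

```text
time: 15.15
tool_pos: [0.6152, -0.0131, 0.2243]
ee_rot: [-3.139, -0.002, 2.263]
wrist_force: [-6.2, 0.1, 2.1]
width: 0.016
finger_force: 30.0
```

Request:
{"name": "move_arm", "arguments": {"deltas": [0,0,0,0,0,0,0.2,0,0,0,0,0,0,0.2,0,0,0,0,0,0,0.2,0,0,0,0,0,-4,0,0,0,0,0,0,-8,-0.3,0,0,0,0,0,-8,-0.3,0,0,0,0,0,-8,-0.3]}}

```text
time: 15.85
tool_pos: [0.6175, -0.0132, 0.3051]
ee_rot: [3.139, 0.003, 2.263]
wrist_force: [0.2, 0.2, -0.6]
width: 0.0605
finger_force: 0.0
```

```bash
python3 mv.py .40,.15,.298,54 .464,.343,.265,4.6
python3 - <<'E'
from h import *
s=snap('scene'); C=cloud(s)
H=cv2.cvtColor(s['image'],cv2.COLOR_RGB2HSV)
m=(abs(C[...,0]-.5)<.2)&(abs(C[...,1]+.03)<.2)&(C[...,2]>.235)&(C[...,2]<.26)&(H[...,0]<15)&(H[...,1]>150)
print('knob',m.sum(),cv2.minAreaRect((C[m][:,:2]*1000).astype(np.float32)) if m.sum()>9 else '')
E
```

```text
t 15.8 [ 0.6175 -0.0132  0.3051] yaw 129.6 w 0.061 q1 -0.11 q6 -0.81
rz 1.320  x 26.45 y -6.33 z 0.71 rows>=8.8
rz 0.862  x 19.38 y -6.17 z 3.30 rows>=5.7
knob 131 ((617.7166137695312, -14.026103973388672), (17.039203643798828, 58.961280822753906), 40.05680465698242)
```

```bash
python3 mv.py .42,.18,.298,170 .4643,.343,.265,184.6
```

```text
t 15.9 [ 0.6169 -0.0132  0.303 ] yaw 129.6 w 0.061 q1 -0.11 q6 -0.81
rz -0.704  x 27.44 y -2.83 z 0.50 rows>=5.5
rz -0.255  x -1.53 y 16.82 z 3.30 rows>=3.4
```

Request:
{"name": "move_arm", "arguments": {"deltas": [0,0,-0.704,27.4,-2.8,0.5,-0.3,0,0,-0.704,27.4,-2.8,0.5,-0.3,0,0,-0.704,27.4,-2.8,0.5,-0.3,0,0,-0.704,27.4,-2.8,0.5,-0.3,0,0,-0.704,27.4,-2.8,0.5,-0.3,0,0,-0.704,27.4,-2.8,0.5,-0.3,0,0,-0.704,27.4,-2.8,0.5,-0.3,0,0,-0.704,27.4,-2.8,0.5,-0.3]}}

```text
time: 16.7
tool_pos: [0.4199, 0.1799, 0.297]
ee_rot: [-3.14, -0.002, 2.968]
wrist_force: [0.8, -0.5, -0.1]
width: 0.0611
finger_force: 0.0
```

Request:
{"name": "move_arm", "arguments": {"deltas": [0,0,-0.255,-1.5,16.8,3,-0.3,0,0,-0.255,-1.5,16.8,3,-0.3,0,0,-0.255,-1.5,16.8,3,-0.3,0,0,-0.255,-1.5,16.8,3,-0.3,0,0,-0.255,-1.5,16.8,3,-0.3,0,0,-0.255,-1.5,16.8,3,-0.3]}}

```text
time: 17.3
tool_pos: [0.4652, 0.3416, 0.2668]
ee_rot: [-3.139, -0.002, -3.063]
wrist_force: [-0.2, 0.8, 0.1]
width: 0.0612
finger_force: 0.0
```

```bash
python3 mv.py .4643,.343,.128,184.6
```

```text
t 17.3 [0.4652 0.3416 0.2668] yaw -175.5 w 0.061 q1 0.54 q6 -1.11
rz -0.002  x 0.08 y 0.14 z 13.88 rows>=2.8
```

Request:
{"name": "move_arm", "arguments": {"deltas": [0,0,0,0.1,0.1,4,-0.3,0,0,0,0.1,0.1,8.5,-0.3,0,0,0,0.1,0.1,13.6,-0.3,0,0,0,0.1,0.1,13.6,-0.3,0,0,0,0.1,0.1,13.6,1,0,0,0,0.1,0.1,13.6,1,0,0,0,0.1,0.1,13.6,1,0,0,0,0.1,0.1,13.6,1]}}

```text
time: 18.1
tool_pos: [0.465, 0.3446, 0.136]
ee_rot: [3.139, 0.006, -3.062]
wrist_force: [1.1, 0.3, 0.1]
width: 0.0326
finger_force: 0.0
```

Request:
{"name": "move_arm", "arguments": {"deltas": [0,0,0,0,0,0,1,0,0,0,0,0,0,1,0,0,0,0,0,0,1,0,0,0,0,0,0,1]}}

```text
time: 18.5
tool_pos: [0.4644, 0.3441, 0.1347]
ee_rot: [3.141, 0.004, -3.061]
wrist_force: [-0.1, -0.0, 6.0]
width: 0.0262
finger_force: 29.7
```

```bash
python3 mv.py .4643,.343,.20,184.6; python3 -c "
from h import *
o=robot.get_obs(); print(o['wrist_force'].round(1),o['wrist_torque'].round(2),o['ee_rot'],o['finger_force'])"
```

```text
t 18.5 [0.4644 0.3441 0.1347] yaw -175.4 w 0.026 q1 0.54 q6 -1.11
rz -0.000  x 0.02 y -0.11 z -6.53 rows>=1.3
[-0.1 -0.   6. ] [-0.16 -0.2  -0.01] [ 3.14056478  0.00384171 -3.06135986] 29.74873512983322
```

Request:
{"name": "move_arm", "arguments": {"deltas": [0,0,0,0,0,-2,1,0,0,0,0,0,-4,1,0,0,0,0,0,-6.5,1,0,0,0,3,-4,-7,1,0,0,0,5,-8,-7,1,0,0,0,5,-12,-7,1,0,0,0,5,-16,-7,1,0,0,0,5,-16,-7,1]}}

```text
time: 19.3
tool_pos: [0.4262, 0.1766, 0.2023]
ee_rot: [-3.14, -0.0, -3.067]
wrist_force: [0.1, -0.5, -1.2]
width: 0.0257
finger_force: 30.0
```

```bash
python3 mv.py .429,-.0445,.200,189.6 .429,-.0445,.167,189.6 .5175,-.0297,.167,189.6; python3 -c "
from h import *
o=robot.get_obs(); print(o['finger_force'],o['width'])"
```

```text
t 19.3 [0.4262 0.1766 0.2023] yaw -175.7 w 0.026 q1 0.27 q6 -1.37
rz -0.093  x 1.37 y -22.07 z 0.23 rows>=4.4
rz -0.000  x -0.00 y 0.00 z 3.30 rows>=0.7
rz -0.000  x -8.97 y -0.02 z -0.00 rows>=1.8
29.987389147281647 0.025730439881816454
```

Request:
{"name": "move_arm", "arguments": {"deltas": [0,0,-0.09,1.4,-22.1,0,1,0,0,-0.09,1.4,-22.1,0,1,0,0,-0.09,1.4,-22.1,0,1,0,0,-0.09,1.4,-22.1,0,1,0,0,-0.09,1.4,-22.1,0,1,0,0,-0.09,1.4,-22.1,3.5,1,0,0,-0.09,1.4,-22.1,3.5,1,0,0,-0.09,1.4,-22.1,3.5,1]}}

```text
time: 20.1
tool_pos: [0.4295, -0.0404, 0.1669]
ee_rot: [3.14, -0.002, -2.971]
wrist_force: [0.0, 0.0, -0.6]
width: 0.0256
finger_force: 30.0
```

```bash
python3 mv.py .429,-.0445,.167,189.6 .5175,-.0297,.167,189.6
```

```text
t 20.1 [ 0.4295 -0.0404  0.1669] yaw -170.2 w 0.026 q1 -0.23 q6 -1.97
rz 0.003  x 0.12 y -0.39 z -0.01 rows>=0.1
rz -0.000  x -8.97 y -0.02 z -0.00 rows>=1.8
```

Request:
{"name": "move_arm", "arguments": {"deltas": [0,0,0.003,0,-0.4,0,1,0,0,0.003,-1.5,-0.4,0,1,0,0,0.003,-3,-0.4,0,1,0,0,0.003,-4.5,-0.4,0,1,0,0,0.003,-6,-0.4,0,1,0,0,0.003,-7.5,-0.4,0,1,0,0,0.003,-8.9,-0.4,0,1,0,0,0.003,-8.9,-0.4,0,1]}}

```text
time: 20.9
tool_pos: [0.5204, -0.0295, 0.1688]
ee_rot: [-3.141, 0.003, -2.973]
wrist_force: [0.1, 0.0, -1.2]
width: 0.0261
finger_force: 30.0
```

```bash
python3 mv.py .5185,-.0297,.155,189.6
python3 - <<'E'
from h import *
s=snap('scene')
o=robot.get_obs(); print(o['wrist_force'].round(1),o['wrist_torque'].round(2),o['ee_rot'].round(3),o['finger_force'])
cv2.imwrite('pics/c8.png',cv2.resize(s['image'][130:230,250:380],(780,600),interpolation=3)[:,:,::-1])
E
```

```text
t 20.9 [ 0.5204 -0.0295  0.1688] yaw -170.3 w 0.026 q1 -0.17 q6 -1.91
rz 0.001  x 0.19 y 0.01 z 1.38 rows>=0.3
[ 0.1  0.4 -2. ] [ 0.03 -0.12  0.02] [-3.141e+00  1.000e-03 -2.973e+00] 29.98777538537979
```

View pics/c8.png

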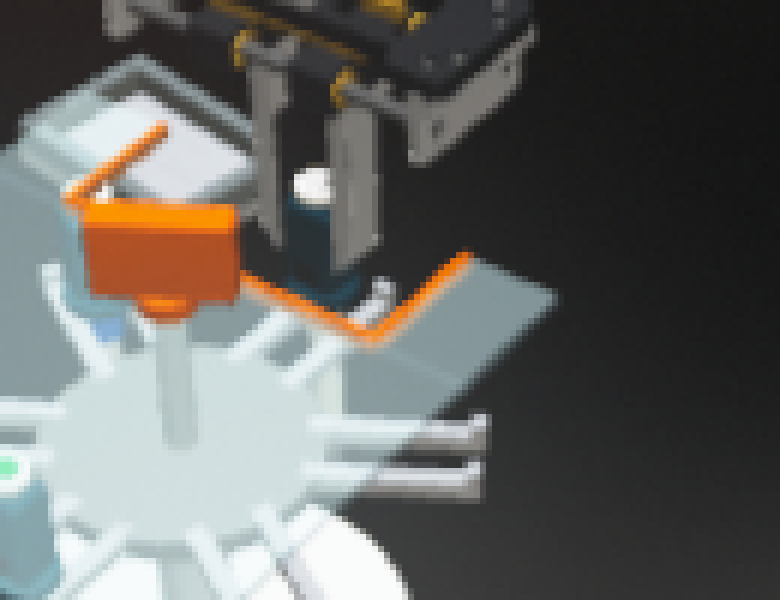

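The crop shows the white pipette (315,230) between the prongs, the lip at (383,290) outside it, and blue under the canopy at (105,325). Lowering.

Request:
{"name": "move_arm", "arguments": {"deltas": [0,0,0,0.2,0,0.4,1,0,0,0,0.2,0,0.8,1,0,0,0,0.2,0,1.2,1,0,0,0,0.2,0,1.3,1,0,0,0,0.2,0,1.3,1]}}

```text
time: 21.45
tool_pos: [0.5159, -0.0305, 0.1548]
ee_rot: [-3.142, -0.0, -2.975]
wrist_force: [-0.9, 0.1, 0.9]
width: 0.026
finger_force: 30.0
```

Run:
```python
from h import *
o=robot.get_obs(); print(o['tool_pos'],o['wrist_force'].round(1),o['wrist_torque'].round(2),o['ee_rot'].round(3),o['finger_force'])
```

```text
[ 0.51591717 -0.03049655  0.15480863] [-0.9  0.1  0.9] [0.13 0.26 0.02] [-3.142 -0.    -2.975] 29.98890906572342
```

Request:
{"name": "move_arm", "arguments": {"deltas": [0,0,0,-0.15,0,0.2,1,0,0,0,-0.15,0,0.2,1]}}

```text
time: 21.65
tool_pos: [0.5173, -0.0305, 0.1548]
ee_rot: [-3.141, -0.0, -2.975]
wrist_force: [-3.9, -0.3, 8.6]
width: 0.0257
finger_force: 30.0
```

Request:
{"name": "move_arm", "arguments": {"deltas": [0,0,0,0,0,0,0.2,0,0,0,0,0,0,0,0,0,0,0,0,0,0,0,0,0,0,0,0,0,0,0,0,0,0,-5,0,0,0,0,0,0,-10,0,0,0,0,0,0,-14,0,0,0,0,0,0,-14,0]}}

```text
time: 22.45
tool_pos: [0.5203, -0.0305, 0.2999]
ee_rot: [-3.137, 0.013, -2.974]
wrist_force: [-0.2, -0.1, 0.6]
width: 0.0471
finger_force: 0.0
```

```bash
python3 mv.py .6162,-.0132,.298,129.7 .6162,-.0132,.218,129.7;  python3 - <<'E'
from h import *
s=snap('scene'); C=cloud(s)
m=(abs(C[...,0]-.518)<.03)&(abs(C[...,1]+.03)<.03)&(C[...,2]>.18)&(C[...,2]<.2)
print('button',m.sum(),np.median(C[m],0).round(4), C[m][:,2].max())
cv2.imwrite('pics/x.png',s['image'][:,:,::-1])
E
```

```text
t 22.4 [ 0.5203 -0.0305  0.2999] yaw -170.4 w 0.047 q1 -0.17 q6 -1.91
rz 1.045  x -9.75 y 0.11 z 0.19 rows>=7.0
rz -0.000  x 0.00 y 0.00 z 8.00 rows>=1.6
button 64 [ 0.5202 -0.0287  0.1883] 0.19337783106338602
```

Request:
{"name": "move_arm", "arguments": {"deltas": [0,0,1.045,-9.6,0.1,0,0,0,0,1.045,-9.6,0.1,0,0,0,0,1.045,-9.6,0.1,0,0,0,0,1.045,-9.6,0.1,0,0,0,0,1.045,-9.6,0.1,0,0,0,0,1.045,-9.6,0.1,0,0,0,0,1.045,-9.6,0.1,0,0,0,0,1.045,-9.6,0.1,0,0]}}

```text
time: 23.3
tool_pos: [0.6119, -0.0131, 0.2898]
ee_rot: [-3.139, -0.003, 2.264]
wrist_force: [-0.1, 0.7, -0.3]
width: 0.0469
finger_force: 0.0
```

```bash
python3 mv.py .6162,-.0132,.220,129.7
```

```text
t 23.3 [ 0.6119 -0.0131  0.2898] yaw 129.7 w 0.047 q1 -0.11 q6 -0.81
rz 0.000  x -0.28 y 0.33 z 6.98 rows>=1.4
```

Request:
{"name": "move_arm", "arguments": {"deltas": [0,0,0,-0.25,0.3,3.5,0,0,0,0,-0.25,0.3,6.9,0,0,0,0,-0.25,0.3,6.9,1,0,0,0,-0.25,0.3,6.9,1,0,0,0,-0.25,0.3,6.9,1,0,0,0,-0.25,0.3,6.9,1,0,0,0,-0.25,0.3,6.9,1,0,0,0,-0.25,0.3,6.9,1]}}

```text
time: 24.1
tool_pos: [0.6162, -0.0144, 0.2262]
ee_rot: [3.141, 0.003, 2.263]
wrist_force: [-4.6, -2.9, 6.0]
width: 0.0155
finger_force: 30.0
```

```bash
python3 mv.py .6162,-.0132,.218,189.7
python3 - <<'E'
from h import *
o=robot.get_obs(); print(o['wrist_force'].round(1),o['finger_force'])
E
```

```text
t 24.1 [ 0.6162 -0.0144  0.2262] yaw 129.7 w 0.016 q1 -0.11 q6 -0.81
rz -1.048  x 0.09 y 0.08 z 0.82 rows>=7.0
[-4.6 -2.9  6. ] 30.000760853290558
```

Request:
{"name": "move_arm", "arguments": {"deltas": [0,0,-0.13,0,-0.2,-0.2,1,0,0,-0.26,0,-0.2,-0.2,1,0,0,-0.39,0,-0.2,-0.2,1,0,0,-0.52,0,-0.2,-0.2,1,0,0,-0.65,0,-0.2,-0.2,1,0,0,-0.78,0,-0.2,-0.2,1,0,0,-0.91,0,-0.2,-0.2,1,0,0,-1.05,0,-0.2,-0.2,1]}}

```text
time: 24.9
tool_pos: [0.6161, -0.0144, 0.2262]
ee_rot: [-3.141, 0.004, -2.964]
wrist_force: [1.7, -0.4, -0.2]
width: 0.0159
finger_force: 30.0
```

Request:
{"name": "move_arm", "arguments": {"deltas": [0,0,0,0,0,0,1,0,0,0,0,0,0,1]}}

```text
time: 25.1
tool_pos: [0.6161, -0.0144, 0.2263]
ee_rot: [-3.141, 0.004, -2.972]
wrist_force: [3.4, -0.4, 1.1]
width: 0.0158
finger_force: 30.0
```

Request:
{"name": "move_arm", "arguments": {"deltas": [0,0,0,0,0,0,0.2,0,0,0,0,0,0,0.2,0,0,0,0,0,0,0.2,0,0,0,0,0,-4,0,0,0,0,0,0,-8,-0.3,0,0,0,0,0,-8,-0.3,0,0,0,0,0,-8,-0.3]}}

```text
time: 25.8
tool_pos: [0.6151, -0.0144, 0.3068]
ee_rot: [-3.141, 0.003, -2.97]
wrist_force: [0.4, -0.9, -1.3]
width: 0.0608
finger_force: 0.0
```

```bash
python3 mv.py .42,.18,.298,187 .549,.349,.265,184.6
python3 - <<'E'
from h import *
s=snap('scene'); C=cloud(s)
H=cv2.cvtColor(s['image'],cv2.COLOR_RGB2HSV)
m=(abs(C[...,0]-.5)<.2)&(abs(C[...,1]+.03)<.2)&(C[...,2]>.235)&(C[...,2]<.26)&(H[...,0]<15)&(H[...,1]>150)
print('knob',m.sum(),cv2.minAreaRect((C[m][:,:2]*1000).astype(np.float32)) if m.sum()>9 else '')
m=(abs(C[...,0]-.55)<.04)&(abs(C[...,1]-.346)<.04)&(C[...,2]>.163)&(C[...,2]<.178); print('yellow',np.median(C[m],0))
m=(abs(C[...,0]-.55)<.1)&(abs(C[...,1]+.35)<.1)&(C[...,2]>.058)&(C[...,2]<.072); print('box',cv2.minAreaRect((C[m][:,:2]*1000).astype(np.float32)))
E
```

```text
t 25.8 [ 0.6151 -0.0144  0.3068] yaw -170.1 w 0.061 q1 -0.12 q6 -1.86
rz 0.050  x 15.89 y 22.49 z 0.88 rows>=5.5
rz 0.042  x -14.86 y 15.20 z 3.30 rows>=4.3
knob 108 ((617.3277587890625, -13.938796043395996), (60.50538635253906, 15.437399864196777), 11.844202041625977)
yellow [0.55096791 0.34945562 0.16972816]
box ((558.88134765625, -356.2391052246094), (66.86952209472656, 106.44924926757812), 13.063492774963379)
```

Request:
{"name": "move_arm", "arguments": {"deltas": [0,0,0.05,15.9,22.5,0.5,-0.3,0,0,0.05,15.9,22.5,0.5,-0.3,0,0,0.05,15.9,22.5,0.5,-0.3,0,0,0.05,15.9,22.5,0.5,-0.3,0,0,0.05,15.9,22.5,0.5,-0.3,0,0,0.05,15.9,22.5,0.5,-0.3,0,0,0.05,15.9,22.5,0.5,-0.3]}}

```text
time: 26.55
tool_pos: [0.4167, 0.1817, 0.299]
ee_rot: [3.141, -0.003, -3.015]
wrist_force: [0.8, -1.0, -0.8]
width: 0.0609
finger_force: 0.0
```

Request:
{"name": "move_arm", "arguments": {"deltas": [0,0,0.042,-14.9,15.2,3,-0.3,0,0,0.042,-14.9,15.2,3,-0.3,0,0,0.042,-14.9,15.2,3,-0.3,0,0,0.042,-14.9,15.2,3,-0.3,0,0,0.042,-14.9,15.2,3,-0.3,0,0,0.042,-14.9,15.2,3,-0.3,0,0,0.042,-14.9,15.2,3,-0.3]}}

```text
time: 27.25
tool_pos: [0.5491, 0.3478, 0.2684]
ee_rot: [-3.14, -0.003, -3.062]
wrist_force: [0.7, 0.7, 0.0]
width: 0.0612
finger_force: 0.0
```

```bash
python3 mv.py .5495,.349,.128,184.6
```

```text
t 27.2 [0.5491 0.3478 0.2684] yaw -175.5 w 0.061 q1 0.48 q6 -1.17
rz -0.001  x -0.04 y 0.11 z 14.04 rows>=2.8
```

Request:
{"name": "move_arm", "arguments": {"deltas": [0,0,0,0,0.1,4,-0.3,0,0,0,0,0.1,8.5,-0.3,0,0,0,0,0.1,13.8,-0.3,0,0,0,0,0.1,13.8,-0.3,0,0,0,0,0.1,13.8,1,0,0,0,0,0.1,13.8,1,0,0,0,0,0.1,13.8,1,0,0,0,0,0.1,13.8,1]}}

```text
time: 28.05
tool_pos: [0.5505, 0.3507, 0.1362]
ee_rot: [3.139, 0.006, -3.061]
wrist_force: [-0.3, -0.7, 0.2]
width: 0.0323
finger_force: 0.0
```

Request:
{"name": "move_arm", "arguments": {"deltas": [0,0,0,0,0,0,1,0,0,0,0,0,0,1,0,0,0,0,0,0,1,0,0,0,0,0,0,1]}}

```text
time: 28.45
tool_pos: [0.5502, 0.3504, 0.1354]
ee_rot: [3.14, 0.005, -3.061]
wrist_force: [0.3, 0.1, 5.5]
width: 0.0276
finger_force: 28.6
```

```bash
python3 -c "
from h import *
o=robot.get_obs(); print(o['tool_pos'],o['width'],o['wrist_force'].round(1),o['wrist_torque'].round(2),o['ee_rot'],o['finger_force'])"
```

```text
[0.55017067 0.35043941 0.1353925 ] 0.027611596306933557 [0.3 0.1 5.5] [-0.08 -0.15 -0.01] [ 3.14019245  0.00476882 -3.06143237] 28.629000848159194
```

Request:
{"name": "move_arm", "arguments": {"deltas": [0,0,0,0,0,-2,1,0,0,0,0,0,-4,1,0,0,0,0,0,-6.5,1,0,0,0,3,-3.5,-7,1,0,0,0,6,-7,-7,1,0,0,0,9,-11,-7,1,0,0,0,12,-14.5,-7,1,0,0,0,13.7,-16.4,-7,1]}}

```text
time: 29.25
tool_pos: [0.4234, 0.1734, 0.2024]
ee_rot: [-3.141, -0.001, -3.063]
wrist_force: [0.3, 0.9, -0.9]
width: 0.0258
finger_force: 29.9
```

```bash
python3 mv.py .429,-.0455,.200,189.7 .429,-.0455,.167,189.6; python3 -c "
from h import *
o=robot.get_obs(); print(o['finger_force'],o['width'],o['wrist_force'])"
```

```text
t 29.2 [0.4234 0.1734 0.2024] yaw -175.5 w 0.026 q1 0.27 q6 -1.38
rz -0.090  x 1.17 y -21.87 z 0.24 rows>=4.4
rz 0.002  x -0.00 y 0.00 z 3.30 rows>=0.7
29.940229654312134 0.025799542258993877 [ 0.28683041  0.87004076 -0.9096985 ]
```

Request:
{"name": "move_arm", "arguments": {"deltas": [0,0,-0.09,1.2,-22.2,0,1,0,0,-0.09,1.2,-22.2,0,1,0,0,-0.09,1.2,-22.2,0,1,0,0,-0.09,1.2,-22.2,0,1,0,0,-0.09,1.2,-22.2,0,1,0,0,-0.09,1.2,-22.2,3.5,1,0,0,-0.09,1.2,-22.2,3.5,1,0,0,-0.09,1.2,-22.2,3.5,1]}}

```text
time: 30.05
tool_pos: [0.4305, -0.0464, 0.167]
ee_rot: [3.141, -0.002, -2.971]
wrist_force: [0.6, -1.0, -1.0]
width: 0.0259
finger_force: 29.9
```

```bash
python3 mv.py .429,-.0458,.167,189.7 .5175,-.0305,.167,189.7
```

```text
t 30.1 [ 0.4305 -0.0464  0.167 ] yaw -170.2 w 0.026 q1 -0.24 q6 -1.98
rz 0.001  x 0.14 y 0.08 z 0.00 rows>=0.0
rz -0.000  x -8.98 y 0.02 z -0.00 rows>=1.8
```

Request:
{"name": "move_arm", "arguments": {"deltas": [0,0,0,0,0.05,0,1,0,0,0,-1.5,0.05,0,1,0,0,0,-3,0.05,0,1,0,0,0,-4.5,0.05,0,1,0,0,0,-6,0.05,0,1,0,0,0,-7.5,0.05,0,1,0,0,0,-8.8,0.05,0,1,0,0,0,-8.8,0.05,0,1]}}

```text
time: 30.85
tool_pos: [0.5195, -0.0306, 0.1684]
ee_rot: [-3.141, 0.002, -2.97]
wrist_force: [-0.3, 0.5, -0.9]
width: 0.0257
finger_force: 29.9
```

```bash
python3 mv.py .5185,-.0305,.155,189.7
python3 - <<'E'
from h import *
s=snap('scene')
o=robot.get_obs(); print(o['wrist_force'].round(1),o['wrist_torque'].round(2),o['ee_rot'].round(3),o['finger_force'])
cv2.imwrite('pics/c9.png',cv2.resize(s['image'][130:230,250:380],(780,600),interpolation=3)[:,:,::-1])
E
```

```text
t 30.9 [ 0.5195 -0.0306  0.1684] yaw -170.1 w 0.026 q1 -0.17 q6 -1.91
rz 0.003  x 0.10 y 0.03 z 1.34 rows>=0.3
[-0.3  0.2 -1.3] [ 0.08 -0.11 -0.05] [-3.141  0.    -2.97 ] 29.939220249652863
```

View pics/c9.png

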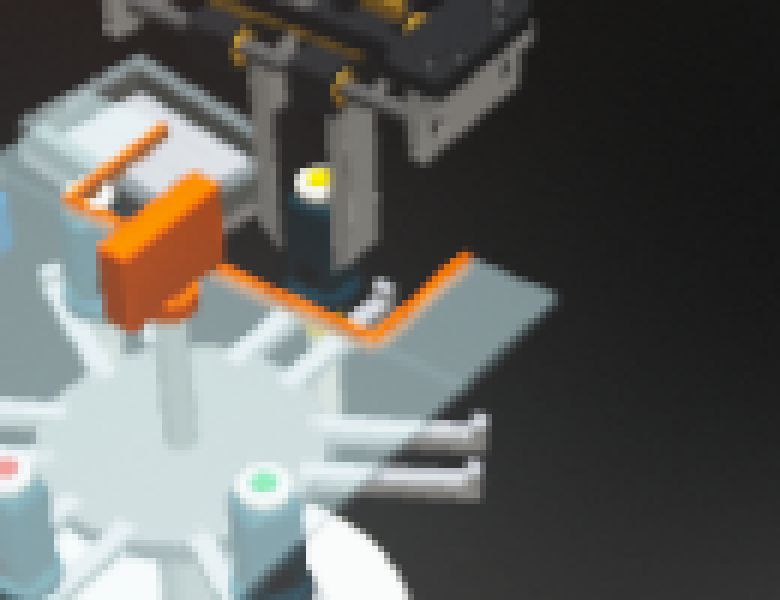

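The crop shows the yellow pipette (315,225) between the prongs, inside the lip (383,290). Lowering, releasing and rising.

Request:
{"name": "move_arm", "arguments": {"deltas": [0,0,0,0.1,0,0.4,1,0,0,0,0.1,0,0.8,1,0,0,0,0.1,0,1.2,1,0,0,0,0.1,0,1.4,1,0,0,0,0.1,0,1.4,1,0,0,0,0.1,0,1.4,1]}}

```text
time: 31.5
tool_pos: [0.5166, -0.0318, 0.1558]
ee_rot: [-3.14, 0.001, -2.972]
wrist_force: [-2.7, -0.2, 7.2]
width: 0.0258
finger_force: 30.0
```

Run:
```python
from h import *
o=robot.get_obs(); print(o['tool_pos'],o['wrist_force'].round(1),o['wrist_torque'].round(2),o['ee_rot'].round(3),o['finger_force'])
```

```text
[ 0.51656723 -0.03184115  0.15577847] [-2.7 -0.2  7.2] [0.07 0.65 0.02] [-3.140e+00  1.000e-03 -2.972e+00] 29.979634881019592
```

Request:
{"name": "move_arm", "arguments": {"deltas": [0,0,0,0,0,0,0.2,0,0,0,0,0,0,0,0,0,0,0,0,0,0,0,0,0,0,0,0,0,0,0,0,0,0,-5,0,0,0,0,0,0,-10,0,0,0,0,0,0,-14,-0.5,0,0,0,0,0,-14,-1]}}

```text
time: 32.3
tool_pos: [0.5192, -0.0319, 0.3009]
ee_rot: [-3.137, 0.012, -2.971]
wrist_force: [0.7, 0.2, 0.5]
width: 0.06
finger_force: 0.0
```

```bash
python3 - <<'E'
from h import *
s=snap('scene'); C=cloud(s); t=snap('top'); T=cloud(t)
m=(abs(C[...,0]-.518)<.03)&(abs(C[...,1]+.03)<.03)&(C[...,2]>.18)&(C[...,2]<.2)
print('button',m.sum(),np.median(C[m],0).round(4), C[m][:,2].max())
for D in(C,T):
    m=(abs(D[...,0]-.55)<.13)&(abs(D[...,1]+.36)<.13)&(D[...,2]>.058)&(D[...,2]<.072); print('box',m.sum(),cv2.minAreaRect((D[m][:,:2]*1000).astype(np.float32)) if m.sum() else '')
E
python3 mv.py .50,-.2,.298,143 .558,-.355,.2,103.4 .558,-.355,.04,103.4
```

```text
button 63 [ 0.5186 -0.0296  0.1893] 0.1932228309460764
box 440 ((574.8807373046875, -407.1185302734375), (86.80099487304688, 250.22401428222656), 34.97871398925781)
box 859 ((571.406005859375, -410.05609130859375), (90.85376739501953, 252.50596618652344), 34.43864822387695)
t 32.4 [ 0.5173 -0.0316  0.2943] yaw -170.2 w 0.067 q1 -0.17 q6 -1.91
rz 0.816  x 4.56 y -16.30 z -0.37 rows>=5.4
rz 0.691  x -13.96 y -8.89 z 9.80 rows>=4.6
rz -0.000  x 0.00 y 0.00 z 16.00 rows>=3.2
```

Run:
```python
from h import *
for n in('scene','top'):
    s=snap(n); D=cloud(s)
    m=(D[...,0]>.42)&(D[...,0]<.7)&(D[...,1]>-.5)&(D[...,1]<-.2)&(D[...,2]>.058)&(D[...,2]<.072)
    k,L,st,c=cv2.connectedComponentsWithStats(m.astype(np.uint8))
    for i in range(1,k):
        if st[i,4]>60: print(n,st[i,4],c[i].round(),cv2.minAreaRect((D[L==i][:,:2]*1000).astype(np.float32)))
```

```text
scene 442 [230. 155.] ((532.8731689453125, -351.0398864746094), (68.11593627929688, 105.07194519042969), 11.914215087890625)
top 850 [485. 222.] ((531.6084594726562, -351.8212890625), (61.94646072387695, 104.19007110595703), 12.635189056396484)
```

Request:
{"name": "move_arm", "arguments": {"deltas": [0,0,0.816,4.6,-16.3,0,-1,0,0,0.816,4.6,-16.3,0,-1,0,0,0.816,4.6,-16.3,0,-1,0,0,0.816,4.6,-16.3,0,-1,0,0,0.816,4.6,-16.3,0,-1,0,0,0.816,4.6,-16.3,0,-1,0,0,0.816,4.6,-16.3,0,-1]}}

```text
time: 33.2
tool_pos: [0.4984, -0.2, 0.2908]
ee_rot: [-3.141, -0.005, 2.495]
wrist_force: [-0.2, -0.6, -0.1]
width: 0.0941
finger_force: 0.0
```

```bash
python3 mv.py .558,-.355,.2,103.4 .558,-.355,.042,103.4
```

```text
t 33.2 [ 0.4984 -0.2     0.2908] yaw 143.0 w 0.094 q1 -0.49 q6 -1.41
rz 0.691  x -14.10 y -8.78 z 9.08 rows>=4.6
rz -0.000  x 0.00 y 0.00 z 15.80 rows>=3.2
```

The box was knocked to (0.532, -0.351), yaw 12.4°. Retargeting there.

```bash
python3 mv.py .532,-.349,.18,102.4 .532,-.349,.042,102.4
```

```text
t 33.2 [ 0.4984 -0.2     0.2908] yaw 143.0 w 0.094 q1 -0.49 q6 -1.41
rz 0.708  x -11.66 y -9.87 z 11.08 rows>=4.7
rz -0.000  x 0.00 y 0.00 z 13.80 rows>=2.8
```

Request:
{"name": "move_arm", "arguments": {"deltas": [0,0,0.708,-11.65,-9.9,11,-1,0,0,0.708,-11.65,-9.9,11,-1,0,0,0.708,-11.65,-9.9,11,-1,0,0,0.708,-11.65,-9.9,11,-1,0,0,0.708,-11.65,-9.9,11,-1,0,0,0.708,-11.65,-9.9,11,-1,0,0,0.708,-11.65,-9.9,11,-1]}}

```text
time: 33.9
tool_pos: [0.5326, -0.3486, 0.1829]
ee_rot: [-3.141, -0.001, 1.791]
wrist_force: [-0.1, -0.2, 0.5]
width: 0.0937
finger_force: 0.0
```

```bash
python3 mv.py .532,-.349,.042,102.4
```

```text
t 33.9 [ 0.5326 -0.3486  0.1829] yaw 102.6 w 0.094 q1 -0.67 q6 -0.89
rz 0.004  x -0.03 y -0.06 z 14.09 rows>=2.8
```

Request:
{"name": "move_arm", "arguments": {"deltas": [0,0,0,0,0,4.5,-1,0,0,0,0,0,9,-1,0,0,0,0,0,12.5,-1,0,0,0,0,0,14,-1,0,0,0,0,0,14,-1,0,0,0,0,0,14,1,0,0,0,0,0,14,1,0,0,0,0,0,14,1]}}

```text
time: 34.7
tool_pos: [0.534, -0.3502, 0.0464]
ee_rot: [3.139, 0.004, 1.788]
wrist_force: [-0.0, -0.7, 0.0]
width: 0.0737
finger_force: 0.0
```

Request:
{"name": "move_arm", "arguments": {"deltas": [0,0,0,0,0,0,1,0,0,0,0,0,0,1,0,0,0,0,0,0,1,0,0,0,0,0,0,1,0,0,0,0,0,0,1]}}

```text
time: 35.2
tool_pos: [0.5329, -0.3498, 0.0449]
ee_rot: [3.141, 0.002, 1.788]
wrist_force: [-1.5, 0.7, 5.7]
width: 0.0617
finger_force: 30.0
```

```bash
python3 mv.py .532,-.349,.10,102.4
python3 - <<'E'
from h import *
o=robot.get_obs(); print(o['wrist_force'].round(1),o['wrist_torque'].round(2),o['finger_force'],o['width'])
E
```

```text
t 35.2 [ 0.5329 -0.3498  0.0449] yaw 102.4 w 0.062 q1 -0.67 q6 -0.89
rz 0.001  x 0.10 y -0.07 z -5.51 rows>=1.1
[-1.5  0.7  5.7] [-0.    0.29 -0.03] 29.989571571350098 0.06173339753147251
```

Request:
{"name": "move_arm", "arguments": {"deltas": [0,0,0,0,0,-3,1,0,0,0,0,0,-6,1,0,0,0,0,0,-7,1,0,0,0,0,0,-7,1]}}

```text
time: 35.6
tool_pos: [0.5335, -0.3497, 0.115]
ee_rot: [3.139, 0.003, 1.788]
wrist_force: [-0.4, 0.8, -2.2]
width: 0.0616
finger_force: 30.0
```

```bash
python3 mv.py .3955,-.3005,.116,90.3
python3 - <<'E'
from h import *
o=robot.get_obs(); print(o['wrist_force'].round(1),o['finger_force'],o['width'])
E
```

```text
t 35.6 [ 0.5335 -0.3497  0.115 ] yaw 102.4 w 0.062 q1 -0.67 q6 -0.89
rz 0.212  x 7.78 y -12.42 z -0.10 rows>=2.9
[-0.4  0.8 -2.2] 29.985802173614502 0.06156099238373163
```

Request:
{"name": "move_arm", "arguments": {"deltas": [0,0,0.05,1.9,-3.1,0,1,0,0,0.1,3.9,-6.2,0,1,0,0,0.16,5.8,-9.3,0,1,0,0,0.212,7.8,-12.4,0,1,0,0,0.212,7.8,-12.4,0,1,0,0,0.212,7.8,-12.4,0,1]}}

```text
time: 36.2
tool_pos: [0.3938, -0.2988, 0.1117]
ee_rot: [-3.14, -0.002, 1.576]
wrist_force: [-0.2, -0.0, -1.0]
width: 0.0618
finger_force: 30.0
```

```bash
python3 mv.py .3955,-.3005,.055,90.3
python3 - <<'E'
from h import *
for n in('scene','top'):
    s=snap(n); D=cloud(s)
    for nm,z0,z1 in(('lid',.128,.142),('rim',.02,.032)):
        m=(D[...,0]>.3)&(D[...,0]<.49)&(D[...,1]>-.40)&(D[...,1]<-.20)&(D[...,2]>z0)&(D[...,2]<z1)
        if m.sum()>20: print(n,nm,m.sum(),cv2.minAreaRect((D[m][:,:2]*1000).astype(np.float32)),np.median(D[m][:,2]))
    if n=='scene': cv2.imwrite('pics/c10.png',cv2.resize(s['image'][90:190,220:350],(780,600),interpolation=3)[:,:,::-1])
E
```

```text
t 36.2 [ 0.3938 -0.2988  0.1117] yaw 90.3 w 0.062 q1 -0.76 q6 -0.77
rz -0.000  x -0.17 y 0.17 z 5.67 rows>=1.1
scene lid 373 ((395.695068359375, -300.78955078125), (86.09139251708984, 105.54595184326172), 1.1596144437789917) 0.13307908561402215
scene rim 155 ((395.19921875, -301.058837890625), (135.62210083007812, 92.09440612792969), 88.56640625) 0.025561719472470767
top lid 497 ((400.0318908691406, -289.4482116699219), (77.71125793457031, 70.78304290771484), 88.87920379638672) 0.13315660240648608
top rim 311 ((394.28521728515625, -300.813232421875), (128.12831115722656, 88.09501647949219), 88.63162994384766) 0.025727078081809518
```

View pics/c10.png

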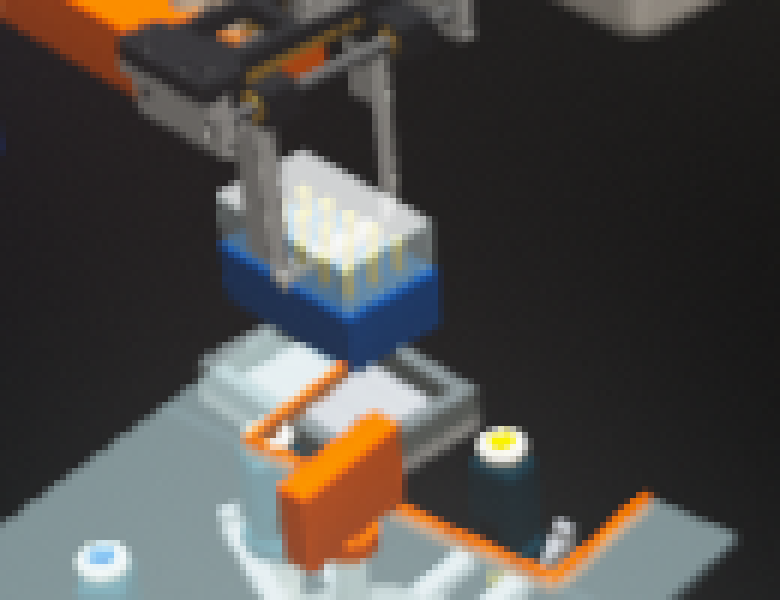

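The crop shows the tip box held level over the nest (330,260), with the rim below at (340,390). The yellow pipette hangs on its fork (500,450). Adjusting 1–2 mm and lowering.

Request:
{"name": "move_arm", "arguments": {"deltas": [0,0,0,-0.12,0.17,0,1,0,0,0,-0.12,0.17,1.5,1,0,0,0,-0.12,0.17,3,1,0,0,0,-0.12,0.17,4,1,0,0,0,-0.12,0.17,4.8,1,0,0,0,-0.12,0.17,4.8,1]}}

```text
time: 36.9
tool_pos: [0.3961, -0.3004, 0.0641]
ee_rot: [-3.14, -0.002, 1.576]
wrist_force: [-0.5, -0.8, -1.5]
width: 0.0618
finger_force: 30.0
```

```bash
python3 mv.py .3955,-.300,.055,90.3
python3 - <<'E'
from h import *
o=robot.get_obs(); print(o['wrist_force'].round(1),o['wrist_torque'].round(2),o['width'])
E
```

```text
t 36.9 [ 0.3961 -0.3004  0.0641] yaw 90.3 w 0.062 q1 -0.76 q6 -0.77
rz -0.000  x 0.04 y -0.06 z 0.91 rows>=0.2
[-0.5 -0.8 -1.5] [ 0.   -0.06 -0.02] 0.061778611418693105
```

Request:
{"name": "move_arm", "arguments": {"deltas": [0,0,0,0.03,-0.05,0.4,1,0,0,0,0.03,-0.05,0.8,1,0,0,0,0.03,-0.05,0.95,1,0,0,0,0.03,-0.05,0.95,1]}}

```text
time: 37.3
tool_pos: [0.3959, -0.3006, 0.056]
ee_rot: [3.142, 0.0, 1.576]
wrist_force: [-0.2, -0.6, -1.3]
width: 0.0614
finger_force: 30.0
```

Run:
```python
from h import *
o=robot.get_obs(); print(o['tool_pos'],o['wrist_force'].round(1),o['wrist_torque'].round(2),o['width'])
```

```text
[ 0.39586482 -0.30055418  0.0559792 ] [-0.2 -0.6 -1.3] [ 0.   -0.09  0.  ] 0.06143006839631131
```

Request:
{"name": "move_arm", "arguments": {"deltas": [0,0,0,0,0,0.15,1,0,0,0,0,0,0.2,1,0,0,0,0,0,0.2,1]}}

```text
time: 37.6
tool_pos: [0.3963, -0.3008, 0.0549]
ee_rot: [3.141, 0.001, 1.576]
wrist_force: [-0.2, 0.6, 3.4]
width: 0.0618
finger_force: 30.0
```

Request:
{"name": "move_arm", "arguments": {"deltas": [0,0,0,0,0,0.1,-0.6,0,0,0,0,0,0.1,-0.9,0,0,0,0,0,0.1,-0.9,0,0,0,0,0,0.1,-0.9,0,0,0,0,0,-5,-0.9,0,0,0,0,0,-10,-0.9,0,0,0,0,0,-15,-0.9,0,0,0,0,0,-19,-0.9]}}

```text
time: 38.4
tool_pos: [0.3961, -0.3008, 0.2472]
ee_rot: [3.139, 0.002, 1.576]
wrist_force: [0.6, -0.1, -0.3]
width: 0.0893
finger_force: 0.0
```

Request:
{"name": "move_arm", "arguments": {"deltas": [0,0,0,-20,-3,0,-0.9,0,0,0,-20,-3,0,-0.9,0,0,0,-20,-3,0,-0.9,0,0,0,-20,-3,0,-0.9,0,0,0,-20,-3,0,-0.9,0,0,0,-20,-3,0,-0.9]}}

```text
time: 39.0
tool_pos: [0.3663, -0.5015, 0.2424]
ee_rot: [-3.141, -0.003, 1.574]
wrist_force: [-0.1, 0.6, -0.2]
width: 0.0893
finger_force: 0.0
```

Run:
```python
from h import *
o=robot.get_obs(); print(o['tool_pos'],o['wrist_force'].round(1))
for n in('scene','top'):
    s=snap(n); D=cloud(s)
    for nm,z0,z1 in(('lid',.068,.084),('rim',.02,.032)):
        m=(D[...,0]>.3)&(D[...,0]<.49)&(D[...,1]>-.40)&(D[...,1]<-.20)&(D[...,2]>z0)&(D[...,2]<z1)
        if m.sum()>20: print(n,nm,m.sum(),cv2.minAreaRect((D[m][:,:2]*1000).astype(np.float32)),np.median(D[m][:,2]))
    for nm,x,y,z in(('bottle',.675,.34,.186),('cap',.675,.2,.084)):
        m=(abs(D[...,0]-x)<.05)&(abs(D[...,1]-y)<.05)&(abs(D[...,2]-z)<.01); print(n,nm,np.median(D[m],0).round(3))
    m=(abs(D[...,0]-.62)<.16)&(abs(D[...,1]+.015)<.16)&(D[...,2]>.183)&(D[...,2]<.196)
    k,L,st,c=cv2.connectedComponentsWithStats(m.astype(np.uint8))
    for i in range(1,k):
        if st[i,4]>8: p=np.median(D[L==i],0); print(n,st[i,4],c[i].round(),p.round(3),'r',np.hypot(p[0]-.6165,p[1]+.015).round(3))
    if n=='scene': cv2.imwrite('pics/f.png',cv2.resize(s['image'][110:310,190:450],(780,600),interpolation=3)[:,:,::-1])
```

```text
[ 0.36628774 -0.50150337  0.24239443] [-0.1  0.6 -0.2]
scene lid 408 ((397.8406677246094, -300.8431091308594), (62.755470275878906, 106.7144546508789), 1.9113391637802124) 0.0759418253812793
scene rim 130 ((416.2862548828125, -287.92254638671875), (73.73954010009766, 157.7180633544922), 35.92098617553711) 0.026269992367405515
scene bottle [0.679 0.343 0.189]
scene cap [0.686 0.207 0.085]
scene 12 [267. 162.] [ 0.579 -0.104  0.189] r 0.096
scene 52 [303. 164.] [ 0.519 -0.032  0.189] r 0.099
scene 97 [234. 223.] [0.77  0.014 0.189] r 0.157
top lid 900 ((395.6771545410156, -303.36151123046875), (103.9322509765625, 61.04368591308594), 88.63333129882812) 0.07561852659221746
top rim 462 ((395.3036193847656, -302.3402099609375), (88.93707275390625, 130.09547424316406), 0.20345069468021393) 0.025976463073939637
top bottle [0.674 0.338 0.189]
top cap [0.682 0.201 0.085]
top 67 [372. 226.] [ 0.516 -0.034  0.189] r 0.103
```

View pics/f.png

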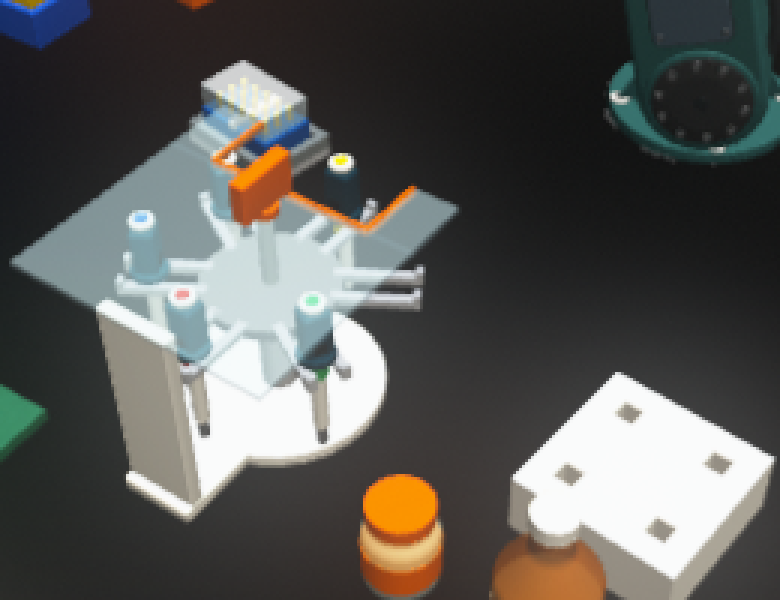

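The final picture shows:
- **Pipettes:** yellow (340,160), blue (142,220) and white (228,165) hang upright on their forks.
- **Rack:** all four holes are empty.
- **Tip box:** seated flat in the nest (255,110), lid at 0.076 m, within 3 mm and about 2° of the nest.
- **Bottle and jar:** not moved.

Handing in.

Request:
{"name": "move_arm", "arguments": {"deltas": [0,0,0,0,0,0,-0.9,0,0,0,0,0,0,-0.9,0,0,0,0,0,0,-0.9]}}

```text
time: 39.4
tool_pos: [0.3674, -0.4998, 0.2448]
ee_rot: [3.141, 0.001, 1.577]
wrist_force: [0.2, 0.5, 0.2]
width: 0.0894
finger_force: 0.0
```

```bash
python3 -c "
from bench import robot
print(robot.close_job())"
```

```text
the job is handed in; nothing more can be done
None
```

I handed the job in at about 39 s with the blue, white and yellow pipettes (orange was absent) hung on forks d, c and b and the tip box seated in its nest after it was knocked aside once; the hand-in returned no verdict.

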